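# Fetch a vial from the back of a tip-out bin

### The arm

A 6-joint arm with a two-finger parallel gripper is mounted at the origin on a cart in front of the work surface, level with it; the furniture and walls round the work are solid. World frame = base frame: x ahead of the robot, y to its left, z up, the work surface at z = 0. Lengths are in mm, angles in degrees, forces in N, time in s.
With the tool pointing down it reaches from about 350 to 875 mm from the base axis. Payload 15.5 kg.
Tool frame: the origin (TCP) lies at the very end of the fingers, on their centre line; the grasp point (between the pads) lies 19 mm behind it; z points along the fingers, y is the line along which they close (so a half turn about z gives the same grasp; the last joint's range is limited). The gripper opens to 85 mm and grips with 20 to 120 N. Pads are 22 mm wide; open, the fingers measure 114 mm over their backs; the gripper's body (76 mm by 85 mm) begins 54 mm behind the grasp point. The pads swing forward as they close: fully open they stand 13 mm farther back than shut.
Start: joints at [-76.232, 28.281, 77.091, -0, 74.628, -5.472], TCP at [205.954, -590.092, 194.377] pointing down, gripper open.
Joint ranges: [-166.48, 166.48], [-47.26, 123.95], [12.59, 153.08], [-70.14, 250.14], [6.76, 159.57], [-176.63, 176.63]. Speed limits (degrees/s): [108.29, 108.29, 147.25, 172.46, 172.46, 172.46].

### API

Orientations are given as [roll, pitch, yaw] about the fixed x, y, z axes, in that order (R = Rz(yaw) Ry(pitch) Rx(roll)).
In Python, from station import env gives the robot as it stands.
- The arm moves only by the tool apply_moves, never from a script. Its argument "deltas" is text: rows parted by semicolons, each of 7 numbers parted by spaces: the shift along the world's x, y, z in mm, then the turn, a rotation vector about the world's x, y, z in degrees, then the finger opening in mm, from 0 to 85.4. In form: dx dy dz rx ry rz gripper; .... A call has 1 to 12 rows; each row is the pose to reach, as a shift and turn from the pose commanded when the call began; what a row does not reach only later rows make up. A row lasts 1/8 s, in which the tool goes at most 62.5 mm and 10.7 degrees, less where a joint would pass 70% of its speed; a pose out of reach is approached as far as the arm can. A call with a gripper value outside its range is refused whole. The fingers move at their own pace and stop on an object; "squeeze" is the grip in N (left out, the last holds). Time passes only in rows, so rows that repeat a pose let the fingers close. It gives the time, the measured TCP pose, the force, the opening and the grip force at its end, in the units of the state.
- env.state(): the state, without advancing time (a new reading comes with each control period).
- env.camera(name): name is "scene" or "side" or "wrist"; returns a dict with "img" (384x512x3 uint8, red, green, blue), "fx", "fy", "cx", "cy" (pixels), "camera_from_world" (4x4, takes a point from world to camera coordinates). Camera axes: x right, y down, z forward; pixel columns grow to the right and rows downward; lengths in mm; the calibration is good to about 2 mm. A picture is of the moment at which its call begins. There is no depth.
- env.hand_in(): hands the job in; it is judged then, once.
The state is a dict: "clock": time; "joint_pos": joint angles; "dq": joint speeds; "joint_torque": joint torques, N m; "ee_pos": TCP position; "eef_rot": TCP orientation; "force": force on the tool from outside, world axes, zero at the start; "ft_torque": the same for the moment, N m; "grip_width": opening from 0.0 (shut) to 1.0 (fully open); "finger_force": force on a finger pad.
Only numpy, scipy, OpenCV 4.12 (cv2) and the standard library are available. Lean on these libraries where they do the work, as an engineer would, in place of code of your own. Each camera call takes 0.05 s, during which the arm holds its last target. There are 200 camera calls.

### The job

The sample vial with the black cap stands at the back of the blue tip-out bin, under the hood. Gently tip the bin forward on its pivot to its stop, lift out the black-capped vial and set it down upright in the middle of the orange tray without dropping it, then tip the bin back until it is fully home; do not force it against either stop (keep under 40 N). Leave the white-capped vial in its hole, and do not shift the conical flask, the roll of tape or the red marker.

Things in the scene. Friction and masses are not known exactly. Their poses are not given: they have to be found in the camera images.
- frame: White fixed sheet frame that carries the bin. Origin on the worktop straight below the pivot axis, midway across; +x to its back, away from its open front, y along the pivot axis, z up. The pivot axis is 22 mm above the worktop. Side cheeks at y = +-92 to +-97 mm: 38 mm high from x = -13 to 43, 136 mm high from x = 43 to 118 mm.
- hood_edge (a point): Middle of the front lower edge of the frame's hood, 45 mm behind the pivot axis and 130 mm above the worktop; axes as the frame. The hood is 6 mm thick and runs from here 73 mm back, over the full width.
- bin (a joint): Tip angle of the blue bin about its pivot, rad: 0 = home (floor level), 0.55 = tipped forward against a firm stop. As it grows the front wall's rim moves toward the frame's -x and down, and the vials lean the same way. The pivot is stiff (friction 0.18 N m, bin 0.25 kg): the bin stays where it is left; 4 to 7 N at the rim tips it, less shuts it.
- bin_rim (a point): Middle of the top inner edge of the bin's front wall, 56 mm from the pivot axis (straight above it when home); axes turn with the bin, x to the back, y along the rim. The wall, 4 mm thick, lies on the -x side, topped by a bead 8 mm thick (x = -7 to 1 mm, up to 4 mm above). Inside, the bin is 102 (x) by 164 mm (y); behind the front wall it is empty for 50 mm.
- bin_floor (a point): Point on the bin's inner floor midway between the vials, 70 mm behind and 4 mm above the pivot axis when home; axes turn with the bin. Round it on the floor a grey block 40 (x) x 160 (y) x 24 mm high has two square holes, 26 mm wide, down to the floor, at y = -35 and +35 mm: one vial stands in each. All bin walls end 52 mm above this floor.
- vial_black: Screw-cap sample vial with a BLACK cap, the one wanted: upright cylinder 24 mm in diameter, 58 mm high, about 30 g. Origin at the centre of its underside, z along its axis to the cap. Starts in one of the two holes; the upper 34 mm stand clear above the block. In the tipped bin it leans with the bin, about 0.1 rad more.
- vial_white: The same vial with a WHITE cap, in the other hole; it stays there. Origin and axes as the other.
- tray: Orange square shallow tray, fixed, 110 x 110 mm, 14 mm high, rim walls 4 mm; inner floor about 4 mm above the worktop. Origin at the centre of its underside, x and y along its sides.
- flask: Small stoppered conical glass flask, 68 mm in diameter, 137 mm high, standing loose; bystander. Origin at the centre of its underside.
- roll: Roll of tape lying flat, 72 mm in diameter, 24 mm high, loose; bystander. Origin at the centre of its underside.
- marker_red: White marker pen with a red cap, 130 x 14 x 16 mm, lying loose; bystander. Origin under its centre, x along it.
There are look-alikes about, which are no part of the job. There is more than one size of the tray; the job needs the larger.

How it is judged:
By the outcome, as a careful person would: the job done as asked, in the order asked, and still so for the second after the job is handed in, with the robot touching nothing.
It also fails if it takes over 64 s, if anything falls off the work surface, if the arm or the gripper's body presses on something with over 40 N, if the wrist force passes 120 N, or if a joint passes its speed limit or range.

## Working session

There is one attempt and no reset: what is moved stays moved. The work goes in short steps, Python scripts to look and compute and a tool call to move; the robot and the scene stay as the last step left them, time stands still between calls to the robot, and variables do not carry over. Pictures are saved under pics/ and viewed, at most 10 in all, crops included, and the job is handed in when it is done.

Besides the shell and the picture viewer there is one more tool, called in YAML: its name, and indented under it one key for each argument. apply_moves: Moves the arm, as the interface text tells. Its arguments: {"type":"object","properties":{"deltas":{"type":"string"},"squeeze":{"type":"number"}},"required":["deltas"]}

```bash
mkdir -p pics
cat > h.py <<'E'
import numpy as np, cv2
from station import env
def cam(n,save=None):
    c=env.camera(n)
    if save: cv2.imwrite('pics/'+save,cv2.cvtColor(c['img'],cv2.COLOR_RGB2BGR))
    return c
def ray(c,u,v):
    T=np.array(c['camera_from_world']);R=T[:3,:3];o=-R.T@T[:3,3]
    d=R.T@np.array([(u-c['cx'])/c['fx'],(v-c['cy'])/c['fy'],1.]);return o,d/np.linalg.norm(d)
def plane(c,u,v,z):
    o,d=ray(c,u,v);return o+d*(z-o[2])/d[2]
def tri(L):
    A=np.zeros((3,3));b=np.zeros(3)
    for c,u,v in L:
        o,d=ray(c,u,v);P=np.eye(3)-np.outer(d,d);A+=P;b+=P@o
    p=np.linalg.solve(A,b)
    return p,[float(np.linalg.norm((np.eye(3)-np.outer(ray(c,u,v)[1],ray(c,u,v)[1]))@(p-ray(c,u,v)[0]))) for c,u,v in L]
def proj(c,p):
    q=np.array(c['camera_from_world'])@np.r_[p,1.];return np.array([c['fx']*q[0]/q[2]+c['cx'],c['fy']*q[1]/q[2]+c['cy']])
E
python3 - <<'E'
from h import *
import pickle
C={n:cam(n) for n in('scene','side','wrist')}
pickle.dump(C,open('c0.pkl','wb'))
im=np.hstack([C['scene']['img'],C['side']['img']])
for n in('scene','side'): cv2.imwrite(f'pics/{n}0.png',cv2.resize(C[n]['img'][...,::-1],(800,600),interpolation=cv2.INTER_CUBIC))
for n in C: print(n,ray(C[n],256,192),C[n]['fx'])
print(env.state())
E
```

```text
scene (array([-311.02501782,  542.44451408,  947.79618606]), array([ 0.65356354, -0.36386042, -0.66367183])) 393.51695933029794
side (array([ 502.12159555, -840.85395475,  797.17597368]), array([ 0.02433204,  0.78914953, -0.61371896])) 362.8495685966089
wrist (array([ 270.04866668, -566.57574857,  373.23758611]), array([-0.25107122, -0.0865716 , -0.96408952])) 286.20152550988666
{'clock': 0.15, 'joint_pos': array([-7.62309546e+01,  2.83072400e+01,  7.71159225e+01,  1.13165518e-03,
        7.46275630e+01, -5.47019599e+00]), 'dq': array([-0.01018617, -0.11210851, -0.17048796,  0.0250495 , -0.10089043,
        0.03925322]), 'joint_torque': array([ 1.22062338e-03, -8.82542181e+01, -3.84063005e+01, -1.23271998e-04,
        7.08987078e-03,  4.95885820e-05]), 'ee_pos': array([ 205.90578059, -589.81686547,  193.94951056]), 'eef_rot': array([-1.79949609e+02, -5.92149511e-03,  1.92389383e+01]), 'force': array([0.1577937 , 0.15681189, 0.67059667]), 'ft_torque': array([-0.0107246 ,  0.01339533, -0.01247645]), 'finger_force': 0.0, 'grip_width': 1.0008731344314508}
```

View pics/scene0.png

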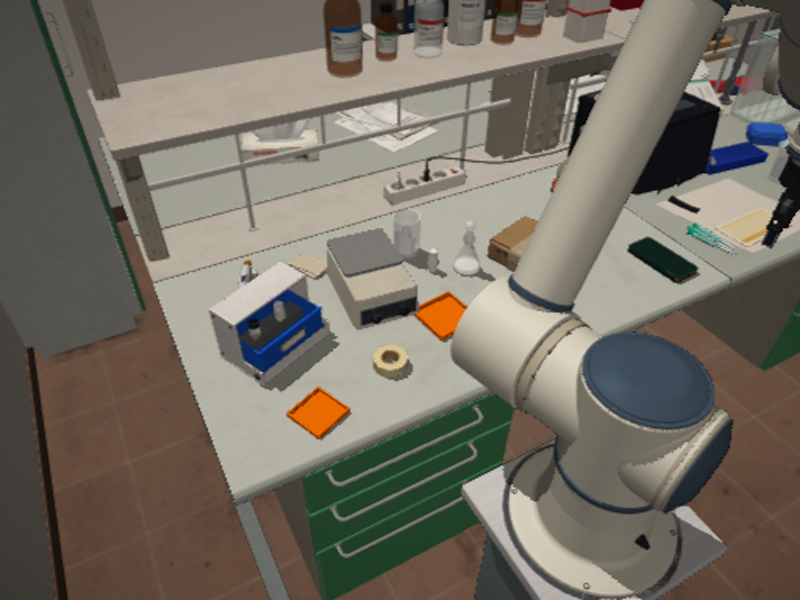

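View pics/side0.png

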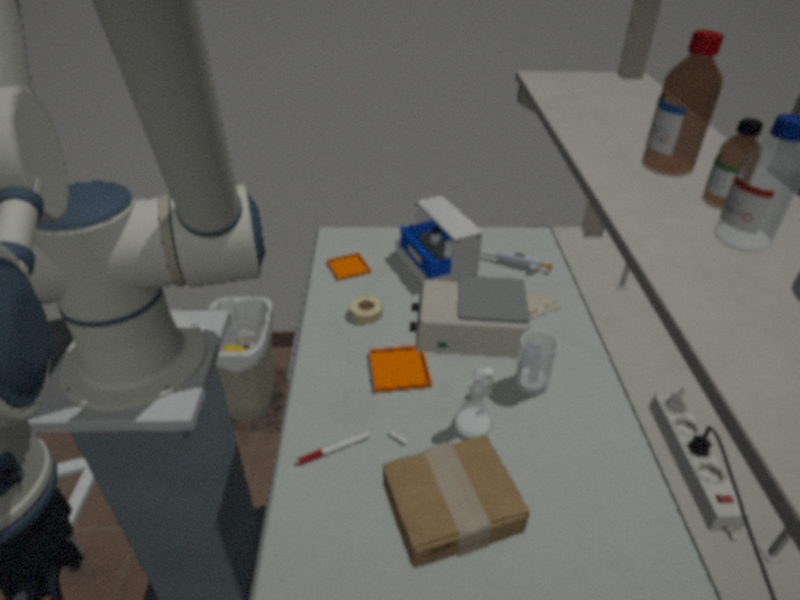

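The scene view shows the bin frame (white, about (265,325)), with the black cap at about (255,328) and the white at (280,310). The two orange trays are at about (320,412) and (445,315). The side view shows the trays at (348,266) and (400,368), and the bin at (440,240).

Run:
```python
from h import *
import pickle
C=pickle.load(open('c0.pkl','rb'))
for n in('scene','side'):
    c=C[n];hsv=cv2.cvtColor(c['img'],cv2.COLOR_RGB2HSV)
    m=cv2.inRange(hsv,(5,180,120),(18,255,255))
    for k in cv2.findContours(m,0,2)[0]:
        if cv2.contourArea(k)<80: continue
        r=cv2.boxPoints(cv2.minAreaRect(k)); q=cv2.approxPolyDP(k,0.06*cv2.arcLength(k,True),True)[:,0]
        P=[plane(c,*p,14) for p in q]; print(n,cv2.contourArea(k),np.mean(P,0).round(),[p[:2].round().tolist() for p in P],[float(np.linalg.norm(P[i]-P[i-1]).round()) for i in range(len(P))])
a=C['scene']['img'][160:250,125:220,::-1]; b=C['side']['img'][120:200,240:330,::-1]
a=cv2.resize(a,(400,379),interpolation=2); b=cv2.resize(b,(400,356),interpolation=2)
o=np.zeros((379,800,3),np.uint8);o[:,:400]=a;o[:356,400:]=b;cv2.imwrite('pics/z.png',o)
```

```text
scene 651.0 [401. 321.  14.] [[458.0, 301.0], [419.0, 375.0], [346.0, 342.0], [382.0, 266.0]] [84.0, 83.0, 80.0, 85.0]
scene 557.5 [528. -36.  14.] [[578.0, -85.0], [555.0, 20.0], [458.0, 14.0], [520.0, -91.0]] [58.0, 108.0, 98.0, 122.0]
side 756.5 [526. -49.  14.] [[573.0, -8.0], [469.0, -2.0], [480.0, -100.0], [581.0, -86.0]] [78.0, 104.0, 99.0, 102.0]
side 224.5 [410. 306.  14.] [[457.0, 290.0], [432.0, 352.0], [364.0, 325.0], [387.0, 258.0]] [76.0, 67.0, 73.0, 70.0]
```

View pics/z.png

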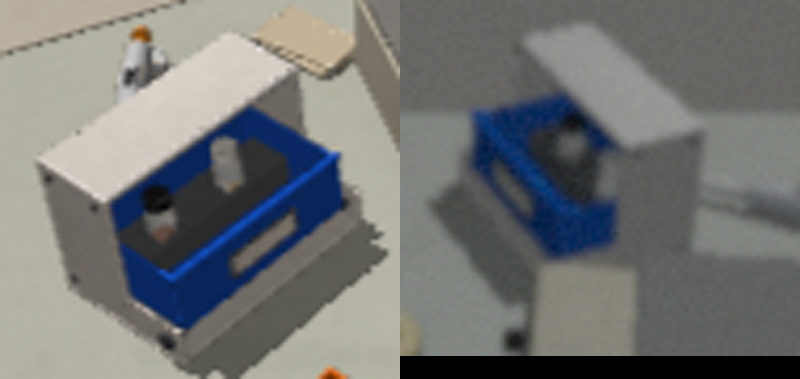

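The crop shows the hood's top corners in the scene half at front-left (107,203), front-right (300,70), back-left (37,160) and back-right (233,33). The side half has the same corners at (523,42), (632,148), (590,25) and (705,130). The black vial is on the frame's +y-world side.

Run:
```python
from h import *
import pickle
C=pickle.load(open('c0.pkl','rb'))
S=lambda x,y:(C['scene'],x/4.2105+125-.4,y/4.2105+160-.4)
D=lambda x,y:(C['side'],(x-400)/4.444+240-.4,y/4.444+120-.4)
for n,a,b in [('hFL',(107,203),(523,42)),('hFR',(300,70),(632,148)),('hBL',(37,160),(590,25)),('hBR',(233,33),(705,130)),('rimL',(172,275),(477,112)),('rimR',(340,155),(560,250)),('blk',(157,190),(571,122)),('wht',(224,142),(608,158))]:
    print(n,*tri([S(*a),D(*b)]))
for n,a in [('hFL',(107,203)),('hFR',(300,70)),('hBL',(37,160)),('hBR',(233,33))]: print(n,plane(*S(*a),136))
for n,a in [('rimL',(172,275)),('rimR',(340,155))]: print(n,plane(*S(*a),82))
for n,a in [('blk',(157,190)),('wht',(224,142))]: print(n,plane(*S(*a),84))
print(C['wrist']['camera_from_world'])
```

```text
hFL [580.2448355  408.38625002 131.17499765] [1.422143399432977, 1.422143399432956]
hFR [656.31057685 231.79595325 131.61538578] [2.52376843877668, 2.523768438776666]
hBL [642.3779269  439.53512693 133.18872267] [0.7587042525402613, 0.7587042525405526]
hBR [719.61049549 261.43374516 132.2515608 ] [0.2097928570697703, 0.20979285706968523]
rimL [541.05852127 380.70639798  78.7789118 ] [0.16722079633630513, 0.16722079633628859]
rimR [610.95820631 214.29248203  58.02223523] [10.42887090887399, 10.428870908873877]
blk [623.78785578 361.90025592  82.23454594] [2.814696605914421, 2.8146966059144507]
wht [649.77729439 299.10980438  84.57511201] [2.3978811825203326, 2.3978811825202118]
hFL [572.99753015 408.88751391 136.        ]
hFR [647.44337869 233.30910236 136.        ]
hBL [640.19879854 440.04849966 136.        ]
hBR [715.19381143 262.7371475  136.        ]
rimL [537.68142993 381.26787524  82.        ]
rimR [599.76707566 224.55628749  82.        ]
blk [625.79110657 362.80268374  84.        ]
wht [653.808421   299.28822272  84.        ]
[[ 3.29626932e-01 -9.44106762e-01 -2.91668255e-03 -6.22834693e+02]
 [-9.08712166e-01 -3.18104201e-01  2.70281180e-01 -3.57127120e+01]
 [-2.56102098e-01 -8.64415310e-02 -9.62777013e-01  3.79528923e+02]
 [ 0.00000000e+00  0.00000000e+00  0.00000000e+00  1.00000000e+00]]
```

```bash
cat >> h.py <<'E'
from scipy.spatial.transform import Rotation as Ro
E
python3 - <<'E'
from h import *
R0=Ro.from_euler('xyz',[180,0,19.239],degrees=True);R1=Ro.from_euler('xyz',[180,-31.5,23.3],degrees=True)
print((R1*R0.inv()).as_rotvec(degrees=True), np.array([556,295,200])-[206,-590,194.2])
E
```

```text
[ 11.42913277 -29.36038072   3.95817541] [350.  885.    5.8]
```

apply_moves:
  deltas: "10 30 50 0 0 0 85; 30 80 80 0 0 0 85; 50 135 100 0 0 0 85; 70 190 110 0 0 0 60; 90 245 110 0 0 0 30; 110 300 110 0 0 0 0; 130 355 110 0 0 0 0; 150 410 110 0 0 0 0; 170 465 110 0 0 0 0; 190 520 110 0 0 0 0; 210 575 110 3 -8 1 0; 235 630 110 6 -15 2 0"

```text
clock: 1.65
ee_pos: [441.3, 42.0, 304.7]
eef_rot: [-179.5, -16.4, 21.2]
force: [0.4, -0.4, -0.1]
grip_width: 0.003
finger_force: 0.0
```

Run:
```python
from h import *
s=env.state();print(s['clock'],s['ee_pos'],s['eef_rot'],s['joint_pos'],s['grip_width'])
```

```text
1.65 [441.31095343  42.02301763 304.67972552] [-179.52227439  -16.41225559   21.23288641] [ -9.79109192  -1.37375798 102.76946659   9.70409073  64.99728686
  55.84824431] 0.0029198255514205035
```

apply_moves:
  deltas: "25 55 0 3 -8 1 0; 50 110 -5 5.4 -14.4 2 0; 75 165 -20 5.4 -14.4 2 0; 100 215 -50 5.4 -14.4 2 0; 115 250 -80 5.4 -14.4 2 0; 115 255 -94 5.4 -14.4 2 0; 115 255 -94 5.4 -14.4 2 0"

```text
clock: 2.52
ee_pos: [555.1, 295.2, 208.8]
eef_rot: [179.9, -31.4, 23.5]
force: [-1.0, -0.1, 0.6]
grip_width: 0.002
finger_force: 0.0
```

Run:
```python
from h import *
import pickle
s=env.state();print(s['clock'],s['ee_pos'],s['eef_rot'],s['joint_pos'])
c=cam('wrist');cv2.imwrite('pics/w1.png',cv2.resize(c['img'][...,::-1],(800,600),interpolation=2));pickle.dump(c,open('w1.pkl','wb'))
f=lambda x,y,z:np.array([574.7,303.1,0])+np.array([.919*x-.395*y,.395*x+.919*y,z])
for n,p in dict(hoodL=(45,97,136),hoodR=(45,-97,136),rim=(1,0,82),rL=(1,82,78),rR=(1,-82,78),blk=(70,35,84),wht=(70,-35,84)).items(): print(n,proj(c,f(*p))*800/512)
```

```text
2.525 [555.05407318 295.15127795 208.80678134] [179.94090178 -31.35001233  23.47014586] [ 22.20547646  16.28019219 105.52808802   1.32582523  26.85297684
  87.73702808]
hoodL [247.14523615 258.75814157]
hoodR [558.02383004 259.59698568]
rim [401.94664501 344.37169648]
rL [288.4470572 345.017428 ]
rR [515.49949644 345.71164893]
blk [355.51672736 252.97567599]
wht [448.7176376  253.22479981]
```

View pics/w1.png

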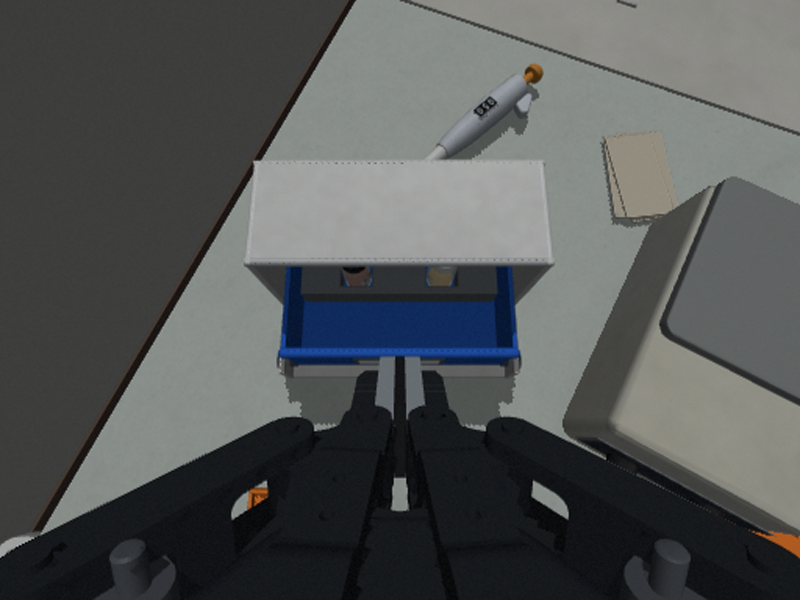

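The wrist view shows the hood's front edge from (246,264) to (553,264), its back edge from (255,160) to (543,160), and the bead from (282,350) to (518,350). The vials are at (356,272) for black and (441,272) for white. Prediction and picture agree to about 3 mm, and I refine the frame from these.

Run:
```python
from h import *
import pickle
c=pickle.load(open('w1.pkl','rb'));C=pickle.load(open('c0.pkl','rb'))
k=.64
P=[plane(c,u*k,v*k,136)[:2] for u,v in((246,262),(553,262),(255,160),(543,160))]
m=np.mean(P,0);d=(P[0]-P[1]+P[2]-P[3]);d/=np.linalg.norm(d);x=np.array([d[1],-d[0]])
print(P,m,'yaw',np.degrees(np.arctan2(x[1],x[0])),'orig',m-81.5*x,[np.linalg.norm(P[0]-P[1]),np.linalg.norm(P[0]-P[2])])
o=m-81.5*x
for u,v,z in((282,350,82),(518,350,82),(400,350,82)):
    p=plane(c,u*k,v*k,z)[:2]-o;print(p@x,p@d)
S=lambda x,y:(C['scene'],x/4.2105+125-.4,y/4.2105+160-.4)
# heights with two views (wrist, scene)
for a,b in(((107,203),(246,262)),((300,70),(553,262)),((233,33),(543,160)),((172,275),(282,350)),((340,155),(518,350))):
    print(tri([S(*a),(c,b[0]*k,b[1]*k)]))
```

```text
[array([575.55551604, 409.63288626]), array([651.60030171, 234.10721986]), array([641.79100873, 439.12862821]), array([718.09241589, 262.87442886])] [646.75981059 336.4357908 ] yaw 23.416110537360172 orig [571.97191273 304.04720743] [np.float64(191.29053554978486), np.float64(72.50613274468327)]
-0.9548141760258174 83.4082371248002
-0.8949873964177029 -84.49593677487012
-0.9248926895432918 -0.5665731957896502
(array([575.20331407, 409.30414172, 134.85994927]), [0.9415381822922853, 0.9415381822923078])
(array([654.01424551, 232.19228044, 130.61842673]), [0.955398129097268, 0.9553981290974293])
(array([720.36127779, 262.01679045, 132.35358263]), [0.7062833727611335, 0.706283372761166])
(array([538.1680888 , 380.81365902,  81.21413844]), [0.38842217849200983, 0.3884221784918808])
(array([605.95248045, 223.80756984,  76.26642807]), [1.3465406164120153, 1.3465406164119689])
```

apply_moves:
  deltas: "6 4 -40 0 0 0 0; 6 4 -71 0 0 0 0; 19 10 -92 0 0 0 0; 32 15 -115 0 0 0 0; 44 21 -138 0 0 0 0; 44 21 -138 0 0 0 0"

```text
clock: 3.32
ee_pos: [600.5, 315.3, 72.1]
eef_rot: [179.9, -31.5, 23.4]
force: [0.0, 0.1, -0.7]
grip_width: 0.002
finger_force: 0.0
```

```bash
cat >> h.py <<'E'
O=np.array([572,304.]);Y=np.radians(23.4)
def fr(p):
    d=np.array(p)[:2]-O;return np.array([d[0]*np.cos(Y)+d[1]*np.sin(Y),-d[0]*np.sin(Y)+d[1]*np.cos(Y),p[2]])
def w(x,y,z): return np.array([O[0]+x*np.cos(Y)-y*np.sin(Y),O[1]+x*np.sin(Y)+y*np.cos(Y),z])
def W(n):
    c=cam('wrist');cv2.imwrite(f'pics/{n}.png',cv2.resize(c['img'][...,::-1],(800,600),interpolation=2))
    import pickle;pickle.dump(c,open(f'{n}.pkl','wb'));return c
E
python3 - <<'E'
from h import *
s=env.state();print(s['ee_pos'],fr(s['ee_pos']),s['force'],s['eef_rot']);W('w2')
E
```

```text
[600.45951735 315.28759021  72.13337168] [30.60169633 -0.94339916 72.13337168] [ 0.03615395  0.11128751 -0.68467396] [179.93980772 -31.48376945  23.35382313]
```

View pics/w2.png

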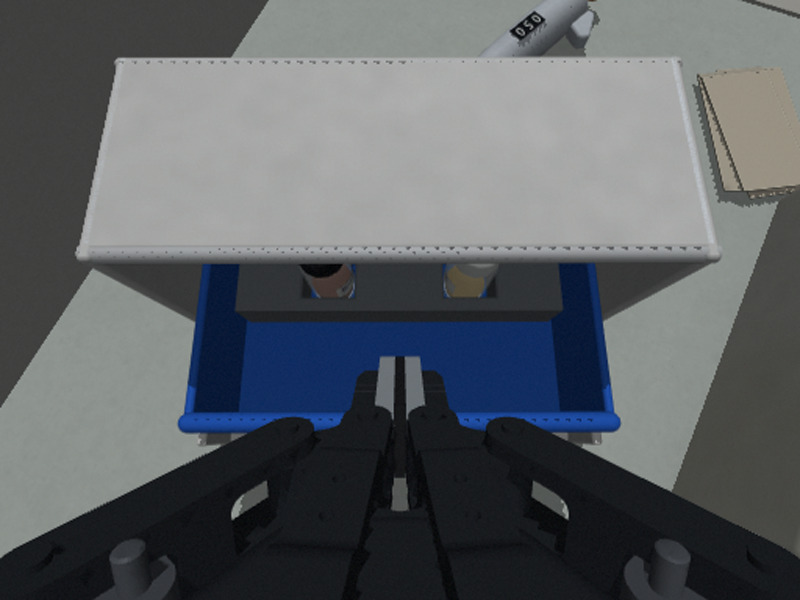

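The view shows the finger tips at (400,360), inside the bin behind the bead (row 422), and clear of the hood. I start pulling.

apply_moves:
  deltas: "-5 -2 -1 0 0 0 0; -8 -3.5 -1 0 0 0 0; -10 -4.5 -1.5 0 0 0 0; -12 -5.5 -1.5 0 0 0 0; -14.5 -6 -2 0 0 0 0; -17 -7 -2 0 0 0 0; -19.5 -8.5 -2.5 0 0 0 0; -22 -9.5 -3 0 0 0 0; -25 -10.5 -4 0 0 0 0; -28 -12 -5 0 0 0 0; -30 -13 -6 0 0 0 0"

```text
clock: 4.75
ee_pos: [572.0, 304.0, 70.8]
eef_rot: [180.0, -31.0, 23.4]
force: [0.1, -0.3, -0.3]
grip_width: -0.0
finger_force: 0.0
```

Run:
```python
from h import *
s=env.state();print(fr(s['ee_pos']),s['force'],s['eef_rot'])
```

```text
[-4.15763998e-02 -1.12512426e-02  7.08206030e+01] [ 0.08103762 -0.30960419 -0.26071475] [179.95533352 -30.99586196  23.40846017]
```

Run:
```python
from h import *
s=env.state();print(fr(s['ee_pos']),s['force'],s['joint_torque'],s['clock']);W('w3')
s=env.state();print(fr(s['ee_pos']),s['force'],s['ft_torque'],s['dq'])
```

```text
[-4.15763998e-02 -1.12512426e-02  7.08206030e+01] [ 0.08103762 -0.30960419 -0.26071475] [ 5.79401187e-02 -7.46337676e+01 -1.99914086e+01 -2.75342376e-03
 -3.83964479e+00  4.21805098e-02] 4.75
[-2.28652578e-01  4.61489636e-03  7.07204631e+01] [-0.29285755 -0.45525503  0.5765818 ] [-0.11861311  0.16865157 -0.01437018] [ 0.01629583  0.06904847 -0.26727161 -0.07707817 -0.06170568  0.19238723]
```

View pics/w3.png

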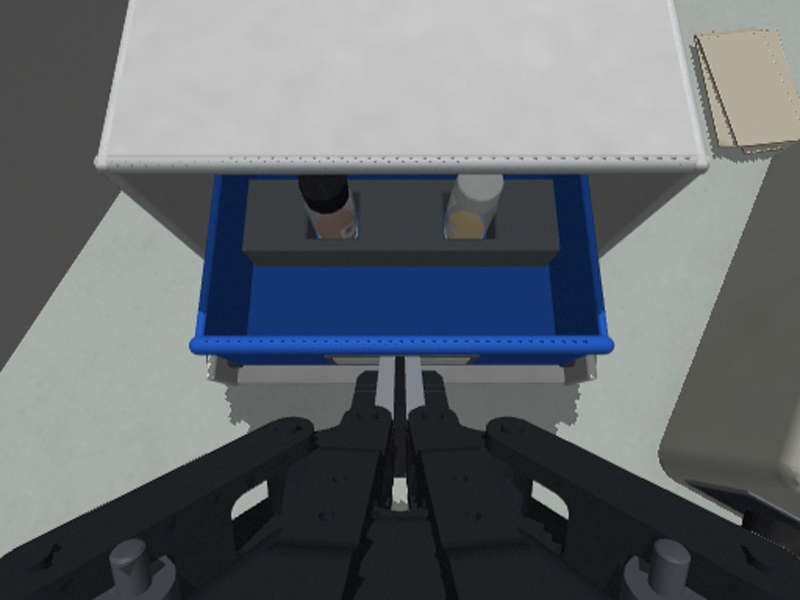

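Run:
```python
from h import *
import pickle
for n,tip in(('w1',None),('w2',None),('w3',None)):
    c=pickle.load(open(n+'.pkl','rb'))
    print(n,[ (proj(c,w(*p))/.64).round().tolist() for p in((1,0,82),(-7,0,80),(45,0,133))])
c=pickle.load(open('w3.pkl','rb'))
for th in(0,.1,.2,.3):
    f=lambda x,z:w(x*np.cos(th)-z*np.sin(th),0,22+z*np.cos(th)+x*np.sin(th))
    print(th,[(proj(c,f(*p))/.64).round().tolist() for p in((1,58),(-7,58),(50,28),(90,28))])
s=env.state();print((proj(c,s['ee_pos'])/.64).round())
```

```text
w1 [[399.0, 347.0], [399.0, 359.0], [399.0, 264.0]]
w2 [[400.0, 413.0], [400.0, 434.0], [400.0, 259.0]]
w3 [[402.0, 335.0], [402.0, 355.0], [403.0, 169.0]]
0 [[402.0, 336.0], [402.0, 355.0], [402.0, 251.0], [402.0, 180.0]]
0.1 [[402.0, 350.0], [402.0, 370.0], [402.0, 253.0], [402.0, 177.0]]
0.2 [[402.0, 365.0], [402.0, 385.0], [402.0, 257.0], [402.0, 175.0]]
0.3 [[402.0, 379.0], [402.0, 399.0], [402.0, 261.0], [402.0, 175.0]]
[402. 343.]
```

Run:
```python
from h import *
import pickle
c=pickle.load(open('w3.pkl','rb'))
s=env.state();R=Ro.from_euler('xyz',s['eef_rot'],degrees=True).as_matrix()
for a,b in((0,0),(11,0),(-11,0),(0,15),(11,15),(-11,15)): print(a,b,(proj(c,s['ee_pos']+a*R[:,0]-b*R[:,2])/.64).round())
print(R.round(2))
A=cam('scene');B=cam('side')
a=A['img'][150:260,115:235,::-1]; b=B['img'][100:200,235:335,::-1]
o=np.zeros((400,800,3),np.uint8);a=cv2.resize(a,(400,367),interpolation=2);o[:367,:400]=a;o[:,400:]=cv2.resize(b,(400,400),interpolation=2);cv2.imwrite('pics/z2.png',o)
for cc,f in((A,lambda p:(p-[115,150])*3.333),(B,lambda p:(p-[235,100])*4+[400,0])): print([f(proj(cc,q)).round().tolist() for q in(s['ee_pos'],s['ee_pos']-60*R[:,2],w(1,0,82))])
```

```text
0 0 [402. 343.]
11 0 [402. 318.]
-11 0 [402. 367.]
0 15 [402. 356.]
11 15 [402. 330.]
-11 15 [402. 382.]
[[ 0.79  0.4   0.47]
 [ 0.34 -0.92  0.2 ]
 [ 0.51  0.   -0.86]]
[[236.0, 207.0], [254.0, 182.0], [234.0, 198.0]]
[[523.0, 229.0], [493.0, 188.0], [524.0, 218.0]]
```

View pics/z2.png

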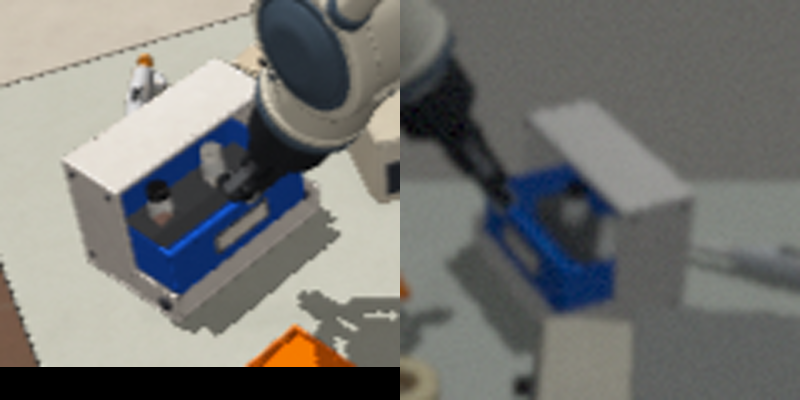

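The side view shows the finger tip ending near (508,203), short of the projected TCP (523,229). The scene view has the tip near (222,192). So the real tip seems to sit behind the stated TCP, and the finger slid over the bead without tipping the bin. I triangulate the tip.

Run:
```python
from h import *
import pickle
A=cam('scene');B=cam('side')
s=env.state();R=Ro.from_euler('xyz',s['eef_rot'],degrees=True).as_matrix()
print(s['ee_pos'],s['force'])
for a in((222,192),(226,196),(220,198)):
  for b in((508,203),(512,206)):
    p,e=tri([(A,a[0]/3.333+115-.3,a[1]/3.333+150-.3),(B,(b[0]-400)/4+235-.3,b[1]/4+100-.3)])
    print(fr(p).round(),np.round(e,1),(R.T@(p-s['ee_pos'])).round())
```

```text
[572.19523953 304.0683766   70.81324417] [ 0.0592272  -0.39830103  0.36790771]
[-5. 14. 99.] [6.6 6.6] [ 10. -14. -27.]
[-2. 12. 96.] [6.3 6.3] [ 11. -12. -23.]
[-7. 14. 97.] [4. 4.] [  7. -14. -27.]
[-4. 12. 94.] [3.7 3.7] [  8. -12. -23.]
[-4. 18. 95.] [5. 5.] [  9. -18. -23.]
[-1. 16. 92.] [4.7 4.7] [ 10. -16. -19.]
```

apply_moves:
  deltas: "-10 -4 20 0 0 0 0; -20 -8 40 0 0 0 0; -20 -8 40 0 0 0 0; -20 -8 40 0 0 0 0"

```text
clock: 5.5
ee_pos: [552.4, 296.1, 110.5]
eef_rot: [180.0, -31.0, 23.4]
force: [0.7, -0.3, 0.1]
grip_width: 0.001
finger_force: 0.0
```

Run:
```python
from h import *
s=env.state();print(s['ee_pos'],fr(s['ee_pos']),s['force'],s['eef_rot'],s['joint_torque'])
```

```text
[552.3665924  296.1399743  110.49497468] [-21.14024327   0.58379147 110.49497468] [ 0.65411987 -0.34003205  0.09933415] [179.95599037 -31.00867721  23.40670678] [ 1.10210928e-01 -7.08473468e+01 -2.32031554e+01  2.17528827e-02
 -3.81799579e+00  1.42094021e-02]
```

Run:
```python
from h import *
s=env.state();print(s['joint_pos'])
c=W('w4');g=cv2.cvtColor(c['img'],cv2.COLOR_RGB2GRAY)
# camera pose in tool frame
R=Ro.from_euler('xyz',s['eef_rot'],degrees=True).as_matrix()
o,d=ray(c,256,192);print('cam in tool',(R.T@(o-s['ee_pos'])).round(1),(R.T@d).round(3))
# pad tip pixel (390/405..,357) ray -> at tool x=0 & y=0-plane
o,d=ray(c,400*.64,357*.64);ot=R.T@(o-s['ee_pos']);dt=R.T@d
for a in(11,8,5,0,-5,-11): print(a,(ot+dt*(a-ot[0])/dt[0]).round(1))
```

```text
[ 22.48245294  25.91751464 111.85289643   2.21907716  11.23180392
  87.03120165]
cam in tool [  68.3   -0.9 -179.4] [-0.266 -0.     0.964]
11 [ 11.   -0.9 -42.3]
8 [  8.   -0.9 -35.1]
5 [  5.   -0.9 -27.9]
0 [  0.   -0.9 -16. ]
-5 [-5.  -0.9 -4. ]
-11 [-11.   -0.9  10.4]
```

apply_moves:
  deltas: "9 4 20 -2 4.5 0 0; 18 7 30 -3.6 8.3 0 0; 26 10 10 -3.6 8.3 0 0; 34 14 -12 -3.6 8.3 0 0; 42 17.5 -38 -3.6 8.3 0 0; 49 20.5 -62 -3.6 8.3 0 0; 49 20.5 -62 -3.6 8.3 0 0; 49 20.5 -62 -3.6 8.3 0 0"

```text
clock: 6.55
ee_pos: [601.1, 316.5, 49.0]
eef_rot: [179.9, -21.9, 23.4]
force: [0.0, 0.0, 0.1]
grip_width: -0.001
finger_force: 0.0
```

Run:
```python
from h import *
s=env.state();print(s['ee_pos'],fr(s['ee_pos']),s['force'],s['eef_rot'],s['joint_pos'])
```

```text
[601.05872874 316.54879963  48.97512416] [ 3.16525120e+01 -2.38939151e-02  4.89751242e+01] [0.01869562 0.00902641 0.07387735] [179.94925568 -21.93980693  23.41400785] [22.60117008 34.97489531 98.89698183  0.61730459 24.19088944 88.68292682]
```

apply_moves:
  deltas: "-4 -1.7 0 0 0 0 0; -6.5 -2.8 0 0 0 0 0; -9 -4 0 0 0 0 0; -11 -4.8 0 0 0 0 0; -13 -5.6 0 0 0 0 0"

```text
clock: 7.18
ee_pos: [589.7, 311.5, 50.1]
eef_rot: [179.9, -22.2, 23.4]
force: [5.8, 1.3, 2.9]
grip_width: 0.001
finger_force: 2.9
```

apply_moves:
  deltas: "-2.3 -1 0 0 0 0 0; -4.6 -2 -0.3 0 0 0 0; -7 -3 -0.7 0 0 0 0; -9.2 -4 -1.2 0 0 0 0; -11.5 -5 -1.7 0 0 0 0; -13.8 -6 -2.3 0 0 0 0; -16 -7 -3 0 0 0 0; -18.3 -8 -4 0 0 0 0"

```text
clock: 8.18
ee_pos: [569.6, 302.9, 44.7]
eef_rot: [179.9, -21.9, 23.4]
force: [-0.1, 0.3, 0.8]
grip_width: 0.002
finger_force: 0.0
```

Run:
```python
from h import *
s=env.state();print(fr(s['ee_pos']),s['force'],s['joint_pos'][4]);c=W('w5')
for th in(0,.1,.2,.3,.4,.5,.55):
    f=lambda x,z,y=0:w(x*np.cos(th)-z*np.sin(th),y,22+z*np.cos(th)+x*np.sin(th))
    print(th,[(proj(c,f(*p))/.64).round().tolist() for p in((-3,60,82),(-3,60,0),(50,28,0))])
```

```text
[-2.64183206 -0.09656796 44.67971621] [-0.07213394  0.26338243  0.83223014] 20.463032874875907
0 [[165.0, 342.0], [403.0, 342.0], [402.0, 219.0]]
0.1 [[164.0, 359.0], [403.0, 359.0], [402.0, 223.0]]
0.2 [[165.0, 376.0], [403.0, 376.0], [402.0, 228.0]]
0.3 [[167.0, 392.0], [402.0, 393.0], [402.0, 235.0]]
0.4 [[170.0, 408.0], [402.0, 408.0], [402.0, 243.0]]
0.5 [[173.0, 422.0], [402.0, 422.0], [402.0, 253.0]]
0.55 [[175.0, 428.0], [402.0, 428.0], [402.0, 259.0]]
```

View pics/w5.png

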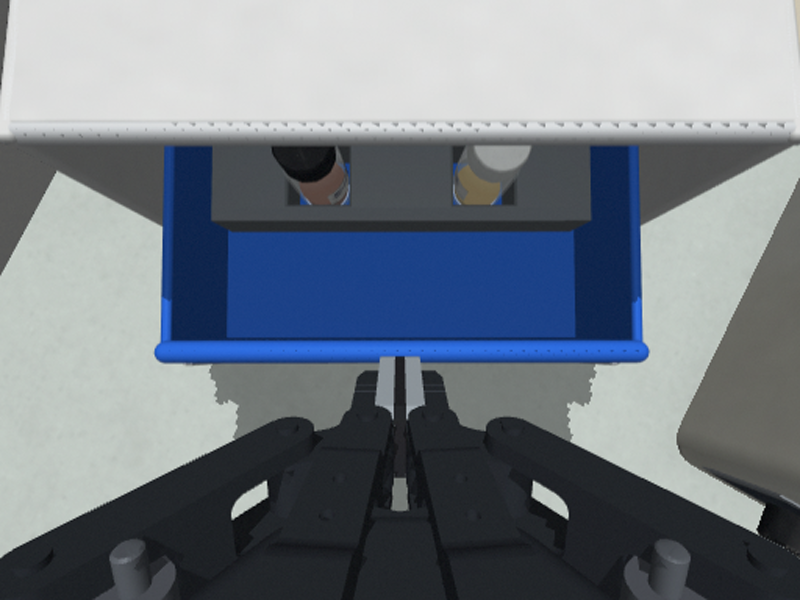

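The bin is only slightly tipped (bead at row 350) and the finger slipped over it again. The shut finger tips really lie about 30 mm behind the stated TCP, so I go in deeper.

apply_moves:
  deltas: "-11 -5 35 1.2 -2.7 0 0; 0 0 65 2.4 -5.5 0 0; 12 5 53 2.4 -5.5 0 0; 22 9.5 32 2.4 -5.5 0 0; 32 14 11 2.4 -5.5 0 0; 42 18 -9 2.4 -5.5 0 0; 42 18 -9 2.4 -5.5 0 0; 42 18 -9 2.4 -5.5 0 0"

```text
clock: 9.22
ee_pos: [611.5, 320.8, 35.6]
eef_rot: [180.0, -27.9, 23.4]
force: [-0.3, -0.1, -0.5]
grip_width: 0.0
finger_force: 0.0
```

apply_moves:
  deltas: "-2.5 -1 0 0 0 0 0; -5 -2.2 0 0 0 0 0; -7.5 -3.2 0 0 0 0 0; -9.5 -4 0 0 0 0 0"

```text
clock: 9.72
ee_pos: [602.3, 317.0, 36.1]
eef_rot: [180.0, -28.0, 23.4]
force: [5.4, 2.6, -1.1]
grip_width: -0.002
finger_force: 2.6
```

apply_moves:
  deltas: "-2.3 -1 0 0 0 0 0; -4.6 -2 -0.5 0 0 0 0; -7 -3 -1 0 0 0 0; -9.2 -4 -1.6 0 0 0 0; -11.5 -5 -2.3 0 0 0 0; -13.8 -6 -3 0 0 0 0; -16 -7 -4 0 0 0 0; -18.3 -8 -5 0 0 0 0"

```text
clock: 10.72
ee_pos: [585.6, 309.6, 32.1]
eef_rot: [180.0, -28.2, 23.4]
force: [3.6, 2.7, 6.4]
grip_width: 0.001
finger_force: 3.2
```

```bash
cat > th.py <<'E'
from h import *
s=env.state();print(fr(s['ee_pos']),s['force'],s['joint_pos'][4],s['clock']);c=cam('wrist')
hsv=cv2.cvtColor(c['img'],cv2.COLOR_RGB2HSV);m=cv2.inRange(hsv,(108,150,150),(122,255,255))
r=np.where(m[:,:].sum(1)/255>120)[0];print('bead rows(800)',r.min()/.64 if len(r) else 0,r.max()/.64 if len(r) else 0)
for t in(0,.1,.2,.3,.4,.5,.55):
    f=lambda x,z,y=0:w(x*np.cos(t)-z*np.sin(t),y,22+z*np.cos(t)+x*np.sin(t))
    print(t,[(proj(c,f(*p))/.64).round().tolist() for p in((-3,60,82),(50,28,0))])
E
python3 th.py
```

```text
[14.68084226 -0.27714418 32.10455209] [3.56905482 2.71924886 6.3953591 ] 8.225420719148822 10.725
bead rows(800) 273.4375 443.75
0 [[138.0, 379.0], [402.0, 250.0]]
0.1 [[137.0, 398.0], [402.0, 253.0]]
0.2 [[136.0, 418.0], [402.0, 258.0]]
0.3 [[137.0, 437.0], [402.0, 265.0]]
0.4 [[139.0, 455.0], [402.0, 273.0]]
0.5 [[142.0, 471.0], [402.0, 284.0]]
0.55 [[144.0, 479.0], [402.0, 289.0]]
```

apply_moves:
  deltas: "-2 -0.9 -0.5 -0.3 0.7 0 0; -4 -1.8 -1 -0.6 1.4 0 0; -6 -2.6 -1.5 -0.9 2.1 0 0; -8 -3.5 -2.2 -1.2 2.8 0 0; -10 -4.3 -3 -1.6 3.7 0 0; -12 -5.2 -3.5 -2 4.6 0 0"

```text
clock: 11.52
ee_pos: [574.5, 304.7, 28.6]
eef_rot: [180.0, -23.2, 23.4]
force: [13.9, 6.4, 0.0]
grip_width: 0.0
finger_force: 6.1
```

```bash
python3 th.py
```

```text
[ 2.56741203 -0.37230227 28.56962537] [13.89704225  6.41471449  0.01930389] 16.35418588988962 11.525
bead rows(800) 373.4375 440.625
0 [[135.0, 354.0], [401.0, 219.0]]
0.1 [[135.0, 373.0], [402.0, 223.0]]
0.2 [[136.0, 392.0], [402.0, 229.0]]
0.3 [[138.0, 411.0], [402.0, 236.0]]
0.4 [[141.0, 428.0], [402.0, 245.0]]
0.5 [[145.0, 444.0], [402.0, 256.0]]
0.55 [[147.0, 451.0], [402.0, 262.0]]
```

apply_moves:
  deltas: "-0.8 -0.4 -0.5 0.4 -1 0 0; -1.4 -0.6 -1 0.8 -2 0 0; -2 -0.9 -1.5 1.2 -3 0 0; -2.8 -1.2 -2 1.6 -3.7 0 0"

```text
clock: 12.08
ee_pos: [577.1, 305.7, 30.7]
eef_rot: [179.9, -28.0, 23.4]
force: [20.4, 13.7, 26.3]
grip_width: 0.002
finger_force: 16.9
```

```bash
python3 th.py
```

```text
[ 5.34117568 -0.47395118 30.68596522] [20.36821623 13.70787167 26.25359702] 7.448560094207106 12.075
bead rows(800) 378.125 442.1875
0 [[138.0, 349.0], [401.0, 227.0]]
0.1 [[137.0, 368.0], [401.0, 230.0]]
0.2 [[137.0, 388.0], [401.0, 234.0]]
0.3 [[138.0, 407.0], [401.0, 240.0]]
0.4 [[140.0, 425.0], [401.0, 248.0]]
0.5 [[143.0, 441.0], [401.0, 257.0]]
0.55 [[145.0, 449.0], [401.0, 263.0]]
```

apply_moves:
  deltas: "2 0.9 4 0 0 0 0; 3 1.3 7 0 0 0 0; 3 1.3 7 0 0 0 0"

```text
clock: 12.5
ee_pos: [575.2, 305.0, 34.2]
eef_rot: [179.9, -27.3, 23.4]
force: [10.7, 4.1, 4.1]
grip_width: -0.003
finger_force: 5.9
```

```bash
python3 th.py
python3 - <<'E'
from h import *
W('w6')
B=cam('side');A=cam('scene');
b=B['img'][90:190,240:340,::-1];a=A['img'][150:250,125:225,::-1]
cv2.imwrite('pics/z3.png',np.hstack([cv2.resize(a,(400,400),interpolation=2),cv2.resize(b,(400,400),interpolation=2)]))
E
```

```text
[ 3.29920891 -0.38156421 34.1939798 ] [10.67575747  4.10313632  4.07371791] 9.098995566106055 12.5
bead rows(800) 375.0 437.5
0 [[146.0, 345.0], [401.0, 226.0]]
0.1 [[145.0, 364.0], [401.0, 228.0]]
0.2 [[145.0, 383.0], [401.0, 233.0]]
0.3 [[146.0, 401.0], [401.0, 239.0]]
0.4 [[148.0, 419.0], [402.0, 246.0]]
0.5 [[151.0, 435.0], [402.0, 256.0]]
0.55 [[153.0, 443.0], [402.0, 261.0]]
```

View pics/z3.png

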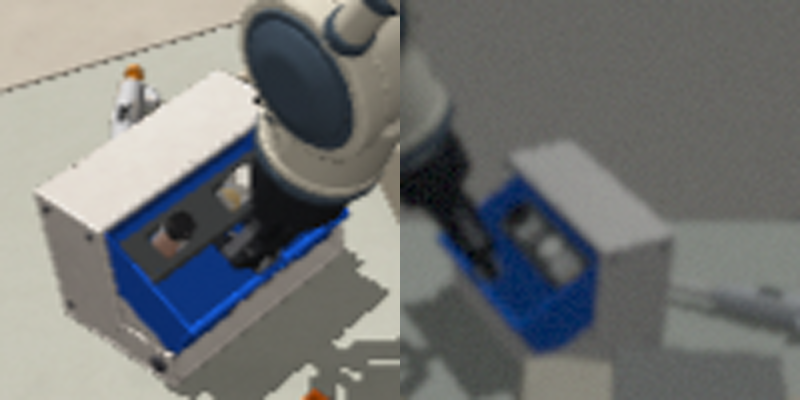

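The crop shows the bin tipped most of the way, with the black vial leaning at (180,230) and the finger inside behind the front wall. I finish the tip gently.

apply_moves:
  deltas: "-1.5 -0.7 -0.3 -0.4 0.9 0 0; -3 -1.3 -0.6 -0.8 1.8 0 0; -4.5 -2 -1 -0.8 1.8 0 0"

```text
clock: 13.08
ee_pos: [573.5, 304.1, 34.3]
eef_rot: [179.9, -25.6, 23.4]
force: [26.0, 12.5, -2.2]
grip_width: -0.004
finger_force: 12.6
```

```bash
python3 th.py
```

```text
[ 1.43348463 -0.50478984 34.32851078] [26.00857983 12.49029678 -2.16194273] 12.26435872931856 13.075
bead rows(800) 370.3125 435.9375
0 [[146.0, 344.0], [401.0, 221.0]]
0.1 [[145.0, 363.0], [401.0, 224.0]]
0.2 [[145.0, 381.0], [401.0, 229.0]]
0.3 [[147.0, 400.0], [401.0, 235.0]]
0.4 [[149.0, 417.0], [401.0, 243.0]]
0.5 [[152.0, 432.0], [401.0, 253.0]]
0.55 [[154.0, 440.0], [401.0, 259.0]]
```

Force has risen to 29 N with no more travel, so the bin is at its stop. I back off and withdraw.

apply_moves:
  deltas: "6 2.6 0 0 0 0 0; 13 5.5 0 0 0 0 0; 5 2.5 16 0 0 0 0; -3 -1.5 36 0 0 0 0; -12 -5 56 0 0 0 0; -20 -8.5 76 0 0 0 0; -29 -12 100 0 0 0 0; -29 -12 120 0 0 0 0; -29 -12 120 0 0 0 20; -29 -12 120 0 0 0 40"

```text
clock: 14.38
ee_pos: [537.9, 289.5, 151.0]
eef_rot: [179.9, -25.0, 23.4]
force: [0.5, -0.9, 0.6]
grip_width: 0.42
finger_force: 0.0
```

```bash
python3 th.py
python3 - <<'E'
from h import *
c=W('w7');s=env.state();print(s['grip_width'])
hsv=cv2.cvtColor(c['img'],cv2.COLOR_RGB2HSV)
m=cv2.inRange(hsv,(105,120,60),(125,255,255))
for u in(170,200,310,340):
    r=np.where(m[:,u])[0]; print(u,r[:3],r[-3:], hsv[r[-12:],u].tolist())
for t in(.4,.45,.5,.55):
    f=lambda x,z,y=0:w(x*np.cos(t)-z*np.sin(t),y,22+z*np.cos(t)+x*np.sin(t))
    print(t,[proj(c,f(*p)).round(1).tolist() for p in((1,60,0),(-7,60,0),(-7,55,0),(50,28,0),(50,4,0),(70,62,35))])
E
```

```text
[-36.99077974   0.26076233 151.02424278] [ 0.5281472  -0.85766137  0.56285758] 28.12418335454043 14.375
bead rows(800) 337.5 343.75
0 [[263.0, 293.0], [402.0, 225.0]]
0.1 [[263.0, 304.0], [402.0, 227.0]]
0.2 [[263.0, 314.0], [402.0, 230.0]]
0.3 [[264.0, 324.0], [402.0, 234.0]]
0.4 [[264.0, 333.0], [402.0, 239.0]]
0.5 [[265.0, 343.0], [402.0, 244.0]]
0.55 [[266.0, 347.0], [402.0, 248.0]]
0.46735882738885204
170 [211 212 213] [220 221 222] [[108, 239, 63], [109, 209, 72], [110, 208, 86], [110, 209, 95], [110, 210, 103], [110, 207, 96], [109, 209, 167], [109, 207, 170], [109, 208, 163], [109, 212, 150], [110, 213, 132], [110, 210, 108]]
200 [158 159 160] [221 222 223] [[109, 209, 139], [110, 209, 138], [110, 205, 137], [110, 212, 130], [110, 209, 156], [109, 211, 167], [110, 205, 173], [110, 204, 164], [109, 211, 151], [109, 212, 131], [110, 205, 107], [109, 136, 79]]
310 [158 159 160] [221 222 223] [[110, 213, 139], [110, 209, 138], [110, 210, 137], [109, 208, 131], [109, 210, 158], [109, 208, 168], [109, 204, 171], [109, 205, 163], [110, 211, 149], [109, 212, 129], [109, 215, 101], [109, 126, 79]]
340 [211 212 213] [220 221 222] [[110, 214, 62], [109, 215, 102], [110, 209, 138], [109, 212, 137], [109, 211, 133], [110, 208, 159], [109, 209, 167], [109, 205, 169], [110, 208, 162], [110, 207, 148], [110, 212, 129], [110, 196, 103]]
0.4 [[257.2, 209.1], [257.2, 217.3], [257.2, 215.7], [257.1, 152.6], [257.0, 150.5], [216.8, 133.2]]
0.45 [[257.2, 212.2], [257.2, 220.2], [257.2, 218.3], [257.1, 154.4], [257.0, 150.9], [216.4, 137.2]]
0.5 [[257.2, 215.2], [257.2, 223.0], [257.2, 220.8], [257.1, 156.2], [257.0, 151.5], [216.0, 141.4]]
0.55 [[257.2, 218.1], [257.2, 225.7], [257.1, 223.2], [257.1, 158.3], [257.0, 152.2], [215.6, 145.9]]
```

Run:
```python
from h import *
import pickle
for n in('w5','w7'):
    c=pickle.load(open(n+'.pkl','rb'));hsv=cv2.cvtColor(c['img'],cv2.COLOR_RGB2HSV)
    print(n)
    for r in range(222,262,3):
        row=hsv[r,150:365];g=''.join('B' if (p[1]>120 and 100<p[0]<125) else ('.' if p[2]<60 else ('o' if p[2]<130 else '#')) for p in row[::2]);print(r,g)
```

```text
w5
222 BBBBBBBBBBBBBBBBBBBBBBBBBBBBBBBBBBBBBBBBBBBBBBBBBBBBBBBBBBBBBBBBBBBBBBBBBBBBBBBBBBBBBBBBBBBBBBBBBBBBBBBBBBBB
225 BBBBBBBBBBBBBBBBBBBBBBBBBBBBBBBBBBBBBBBBBBBBBBBBBBBBBBBBBBBBBBBBBBBBBBBBBBBBBBBBBBBBBBBBBBBBBBBBBBBBBBBBBBBB
228 BBBBBBBBBBBBBBBBBBBBBBBBBBBBBBBBBBBBBBBBBBBBBBB#####BBB####BBBBBBBBBBBBBBBBBBBBBBBBBBBBBBBBBBBBBBBBBBBBBBBBB
231 BBBBBBBBBBBBBBBBBBBBBBBBBBBBBBBBBBBBBBBBBBBBBBB####o...#####BBBBBBBBBBBBBBBBBBBBBBBBBBBBBBBBBBBBBBBBBBBBBBBB
234 oooooooooooooooooooooooooooooooooooooooooooooo#####o...#####oooooooooooooooooooooooooooooooooooooooooooooooo
237 oooooooooooooooooooooooooooooooooooooooooo.oooo####o...#####..o..ooooooooooooooooooooooooooooooooooooooooooo
240 oooooooooooooooooooooooooooooooooooooooo......#####o...#####......oooooooooooooooooooooooooooooooooooooooooo
243 oooooooooooooooooooooooooooooooooooooooo......#####o...#####o......ooooooooooooooooooooooooooooooooooooooooo
246 ooooooooooooooooooooooooooooooooooooooo.......#####o...#####o......ooooooooooooooooooooooooooooooooooooooooo
249 ooooooooooooooooooooooooooooooooooooooo.......#####o...######.......oooooooo
[... 1369 characters left out ...]
.ooo##################
246 #################o......ooooo......ooooooooooooooooooooooooooooooooooooo.....oooooo.....ooo#################
249 #################o.....oooooo......oooooooooooooooooooooooooooooooooooo.......ooooo......oo#################
252 #################.....oooooo.......oooooooooooooooooooooooooooooooooooo.......oooooo......##################
255 ################......oooooo.......oooooooooooooooooooooooooooooooooooo........oooooo.....o#################
258 ###############......oooooo........oooooooooooooooooooooooooooooooooooo........ooooooo.....#################
261 ##############o......oooooo........#####o#o#o########o#o#o#o######o#o#oo........oooooo......################
```

Run:
```python
from h import *
import pickle
c=pickle.load(open('w7.pkl','rb'));hsv=cv2.cvtColor(c['img'],cv2.COLOR_RGB2HSV)
for r in range(124,186,2):
    print(r,''.join('B' if (p[1]>120 and 100<p[0]<125) else ('.' if p[2]<35 else ('o' if p[2]<70 else ('+' if p[2]<120 else '#'))) for p in hsv[r,176:330]))
t=.55
f=lambda x,z,y=0:w(x*np.cos(t)-z*np.sin(t),y,22+z*np.cos(t)+x*np.sin(t))
for y in(35,-35):
  b=np.array([57.6,62]);a=np.array([-.605,.796])
  print([proj(c,w(*(b+a*s)[[0]],y,(b+a*s)[1])).round(1).tolist() for s in(24,47,58)])
```

```text
124 oooooooooooooooooooooooooooooo...BBBBBB##+++++++++###BBBBBooooooooooooooooooooooooooooooooooooooooooooooBBBB+##+++####++###BBBBB....oooooooooooooooooooooo
126 oooooooooooooooooooooooooooooo...BBBB##++++++++++++++#+BBBooooooooooooooooooooooooooooooooooooooooooooooBBB#+++++############BBB....oooooooooooooooooooooo
128 oooooooooooooooooooooooooooooo...BBB#++++++++++++++++o+#BBooooooooooooooooooooooooooooooooooooooooooooooB+#+++++++##########+#BB...ooooooooooooooooooooooo
130 oooooooooooooooooooooooooooooo...o+++++++++++++++++++oo++ooooooooooooooooooooooooooooooooooooooooooooooo+#+ooo+##############+++....oooooooooooooooooooooo
132 oooooooooooooooooooooooooooooo..o++++++++++++++++++++ooo++oooooooooooooooooooooooooooooooooooooooooooooo++oo++++##############+++..ooooooooooooooooooooooo
134 oooooooooooooooooooooooooooooooo+++o.......B..++++++++oooBoooooooooooooooooooooooooooooooooooooooooooooo+oo+++++###+++++++++++++++oooooooooooooooooooooooo
136 ooooooooooooooooooooooooooooooo+o..............B.++++++ooooooooooooooooooooooooooooooooooooooooooooooooo+o+++++++++++++++++++++++++ooooooooooo
[... 3226 characters left out ...]
BBBBBBBBBBBBBBBBBBBBBBBBBBBBBBBBBBBBBBBBBBBBBBBBBBBBBBBBBBBBBBBBBBBBBBBBBBBBBBBBBBBBBBBBBBBBBBBBBBBBBBBBBBBBBBBBBBBBBBBBBBBBB
180 BBBBBBBBBBBBBBBBBBBBBBBBBBBBBBBBBBBBBBBBBBBBBBBBBBBBBBBBBBBBBBBBBBBBBBBBBBBBBBBBBBBBBBBBBBBBBBBBBBBBBBBBBBBBBBBBBBBBBBBBBBBBBBBBBBBBBBBBBBBBBBBBBBBBBBBBBB
182 BBBBBBBBBBBBBBBBBBBBBBBBBBBBBBBBBBBBBBBBBBBBBBBBBBBBBBBBBBBBBBBBBBBBBBBBBBBBBBBBBBBBBBBBBBBBBBBBBBBBBBBBBBBBBBBBBBBBBBBBBBBBBBBBBBBBBBBBBBBBBBBBBBBBBBBBBB
184 BBBBBBBBBBBBBBBBBBBBBBBBBBBBBBBBBBBBBBBBBBBBBBBBBBBBBBBBBBBBBBBBBBBBBBBBBBBBBBBBBBBBBBBBBBBBBBBBBBBBBBBBBBBBBBBBBBBBBBBBBBBBBBBBBBBBBBBBBBBBBBBBBBBBBBBBBB
[[220.4, 140.3], [217.6, 148.2], [216.0, 152.5]]
[[293.9, 140.2], [297.0, 148.2], [298.6, 152.5]]
```

apply_moves:
  deltas: "10 14 0 1 -2 0 44; 20 28 -10 1.5 -4 0 44; 30 42 -20 2.2 -5 0 44; 38 54 -31 2.8 -6.4 0 44; 45 57 -45 2.8 -6.4 0 44; 52 60 -57 2.8 -6.4 0 44; 59 63.5 -69 2.8 -6.4 0 44; 59 63.5 -69 2.8 -6.4 0 44"

```text
clock: 15.48
ee_pos: [598.0, 353.1, 81.2]
eef_rot: [180.0, -31.9, 23.4]
force: [-0.7, 0.3, 0.7]
grip_width: 0.518
finger_force: 0.0
```

Run:
```python
from h import *
c=W('w8');s=env.state();print(fr(s['ee_pos']),s['force'],s['eef_rot'],s['joint_pos'][4],s['grip_width']*85.4)
hsv=cv2.cvtColor(c['img'],cv2.COLOR_RGB2HSV)
for r in range(120,256,5):
    print(r,''.join('B' if (p[1]>120 and 100<p[0]<125) else ('.' if p[2]<35 else ('o' if p[2]<70 else ('+' if p[2]<120 else '#'))) for p in hsv[r,170:350:2]))
```

```text
[43.1424723  34.84850817 81.80800587] [1.25571793 0.31712067 0.47067228] [179.96129947 -31.93821555  23.38919767] 11.07928611106481 44.177449302648974
120 ##########################################################################################
125 ##########################################################################################
130 ##########################################################################################
135 ##########################################################################################
140 ##########################################################################################
145 ##########################################################################################
150 ##########################################################################################
155 ##########################################################################################
160 ##########################################################################################
165 ##########################################################################################
[... 1010 characters left out ...]
ooooooooooooooooooooooooooooooooo++
225 BBBBBBBBBBooooooooooooooooooooooooo............BBB..oooooooooooooooooooooooooooooooooo.oo+
230 BBBBBBBBBBooooo+++++..oooooooooooo..o................ooooooooooo..o++++ooooooooooooooo...o
235 BBBBBBBBBBoooo+++++....ooooooooooo...................ooooooooooo...o+++++ooooooooooooooooo
240 BBBBBBBBB....+++++.....ooooooooooo...................ooooooooooo....++++++...ooooooooooooo
245 BBBBBB.....o+++++.....BBBBBBBBBBBBB.................BBBBBBBBBBBB.....++++++.....BBBBBBBBBB
250 BBBBB.....++++++.......BBBBBBBBBBBBB...............BBBBBBBBBBBBB......++++++.....BBBBBBBBB
255 +BBB.....++++++........BBBBBBBBBBBBBBBBBo......BBBBBBBBBBBBBBBBB...B...++++++o.....BBBBBBB
```

apply_moves:
  deltas: "3 1.4 -7 0 0 0 44; 6.5 2.8 -16 0 0 0 44; 9.5 4 -24 0 0 0 44; 9.7 4.2 -26 0 0 0 44; 9.7 4.2 -26 0 0 0 44"

```text
clock: 16.15
ee_pos: [607.3, 357.5, 56.0]
eef_rot: [180.0, -32.0, 23.4]
force: [0.4, -0.6, -0.4]
grip_width: 0.515
finger_force: 0.0
```

Run:
```python
from h import *
c=W('w9');s=env.state();print(fr(s['ee_pos']),s['force'],s['eef_rot'],s['joint_pos'][4],s['grip_width']*85.4)
hsv=cv2.cvtColor(c['img'],cv2.COLOR_RGB2HSV)
for r in range(205,300,5):
    print(r,''.join('B' if (p[1]>120 and 100<p[0]<125) else ('.' if p[2]<35 else ('o' if p[2]<70 else ('+' if p[2]<120 else '#'))) for p in hsv[r,170:350:2]))
```

```text
[53.71581569 35.09905283 56.30754018] [-0.69247658  0.23447382 -0.49096483] [179.96779941 -31.9830423   23.40196484] 8.482188666077182 44.127687004451246
205 oooooooooooooooooooooooooooooooooooooooooooooooooooooooooooooooooooooooooooooooooooooooooo
210 BBBBoooooooooooooooooooooooooooo..B++++++++++++++++ooB.ooooooooooooooooooooooooooooooooooo
215 BBBBoooooooooooooooooooooooooooo..++++++++++++++++++oB.ooooooooooooooooooooooooooooooooooo
220 BBBBBoooooooooooooooooooooooooooo.+++++++++++++++++++o.ooooooooooooooooooooooooooooooooooo
225 BBBBBooooooooooooooooooooooooooooo+++++++oo...++++++++.ooooooooooooooooooooooooooooooooooo
230 BBBBBooooooooooooooo..oooooooooooo++o....B.........o++oooooooooo...ooooooooooooooooooooooo
235 BBBBBoooooooooooooo....oooooooooooo.........B.......Booooooooooo....oooooooooooooooooooooo
240 BBBBBoooo....ooooo.....oooooooooo..................B..oooooooooo....oooooo...ooooooooooooo
245 BBBBBo.....o+++++......oooooooooo......................ooooooooo.....++++++.....oooooooooo
250 BBBBB.....++++++.......oooooooooo......................ooooooooo.B.B..++++++.....oooooo
[... 158 characters left out ...]
BBBBBBBBB.....B..+++++++.....BBBBBB
265 ...........+++........BBBBBBBBBBBBB...................BBBBBBBBBB....B...o++o............BB
270 ............++........BBBBBBBBBBBBBBB..............BBBBBBBBBBBBB........+++...............
275 .....................BBBBBBBBBBBBBBBBBBBBBBBBBBBBBBBBBBBBBBBBBBBB.........................
280 ....................BBBBBBBBBBBBBBBBBBBBBBBBBBBBBBBBBBBBBBBBBBBBBB........................
285 ....................BBBBBBBBBBBBBBBBBBBBBBBBBBBBBBBBBBBBBBBBBBBBBB.B......................
290 ..................BBBBBBBBBBBBBBBBBBBBBBBBBBBBBBBBBBBBBBBBBBBBBBBBB.B.....................
295 ...................BBBBBBBBBBBBBBBBBBBBBBBBBBBBBBBBBBBBBBBBBBBBBBBBB......................
```

apply_moves:
  deltas: "2.5 1 -4 0 0 0 44; 4.5 2 -8 0 0 0 44; 4.5 2 -8 0 0 0 44"

```text
clock: 16.58
ee_pos: [611.9, 359.5, 47.9]
eef_rot: [180.0, -32.0, 23.4]
force: [-0.0, -0.1, 0.1]
grip_width: 0.517
finger_force: 0.0
```

Run:
```python
from h import *
c=W('w10');s=env.state();print(fr(s['ee_pos']),s['force'],s['joint_pos'][4])
A=cam('scene');B=cam('side')
f=lambda i,r,c0,n:cv2.resize(i[r:r+n,c0:c0+n,::-1],(400,300) if 0 else (300,300),interpolation=2)
a=cv2.resize(A['img'][180:240,140:200,::-1],(300,300),interpolation=2);b=cv2.resize(B['img'][115:175,245:305,::-1],(300,300),interpolation=2)
wv=cv2.resize(c['img'][180:300,150:362,::-1],(530,300),interpolation=2)
o=np.zeros((600,800,3),np.uint8);o[:300,:300]=a;o[:300,300:600]=b;o[300:,:530]=wv;cv2.imwrite('pics/z4.png',o)
```

```text
[58.65395616 35.10580726 48.04598552] [-0.73589604  0.50904535  0.54088211] 7.898384374301728
```

View pics/z4.png

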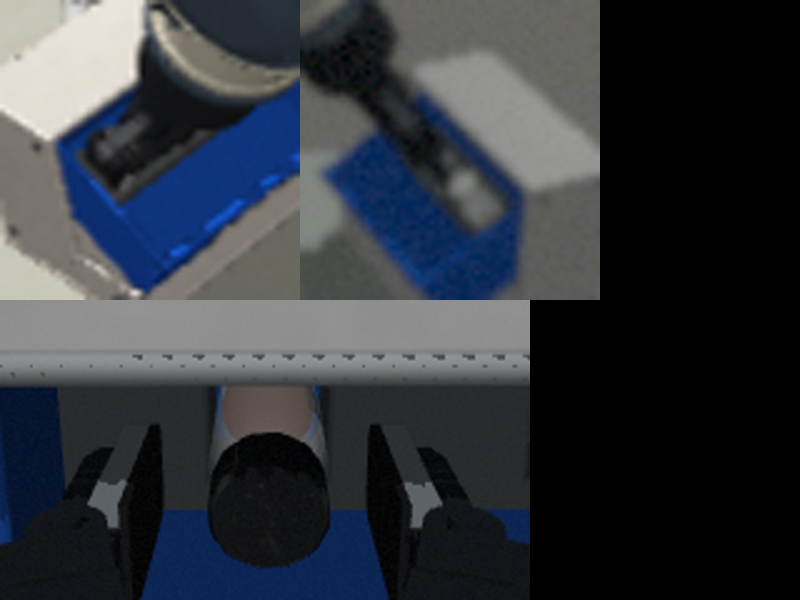

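The close view shows the cap (centre (269,515)) between the pads (inner edges 162 and 368). The pads overlap it by about 15 mm. I advance a little further and close.

apply_moves:
  deltas: "-1 -0.4 -4 -0.6 1.4 0 44; -2.4 -1 -8 -1.2 2.75 0 44; -2.4 -1 -8.4 -1.2 2.75 0 44; -2.4 -1 -8.4 -1.2 2.75 0 20; -2.4 -1 -8.4 -1.2 2.75 0 18; -2.4 -1 -8.4 -1.2 2.75 0 18; -2.4 -1 -8.4 -1.2 2.75 0 18; -2.4 -1 -8.4 -1.2 2.75 0 18"
  squeeze: 35

```text
clock: 17.73
ee_pos: [609.4, 358.5, 39.9]
eef_rot: [180.0, -29.0, 23.4]
force: [-0.0, 0.4, 0.9]
grip_width: 0.254
finger_force: 33.9
```

apply_moves:
  deltas: "-3 -1.3 5 0 0 0 18; -8 -3.5 14 0 0 0 18; -15 -6.5 25 0 0 0 18; -22.5 -9.7 38 0 0 0 18; -34 -15 58 0 0 0 18; -50 -22 85 0 0 0 18; -70 -30 110 0 0 0 18; -70 -30 130 0 0 0 18"

```text
clock: 18.73
ee_pos: [537.4, 327.7, 171.2]
eef_rot: [180.0, -28.9, 23.4]
force: [0.4, 0.4, -0.0]
grip_width: 0.251
finger_force: 33.9
```

Run:
```python
from h import *
import pickle
s=env.state();print(s['ee_pos'],fr(s['ee_pos']),s['force'],s['joint_pos'],s['grip_width'])
c=W('w11');A=cam('scene');B=cam('side');pickle.dump((A,B,s),open('ab.pkl','wb'))
hsv=cv2.cvtColor(c['img'],cv2.COLOR_RGB2HSV)
for r in range(150,300,6):
    print(r,''.join('B' if (p[1]>120 and 100<p[0]<125) else ('.' if p[2]<35 else ('o' if p[2]<70 else ('+' if p[2]<120 else '#'))) for p in hsv[r,170:350:2]))
```

```text
[537.39911964 327.7442101  171.24272813] [-22.32515505  35.5330253  171.24272813] [ 0.39735365  0.44299958 -0.0380416 ] [ 26.99501181  20.06202094 105.67828621  -4.12600233  25.42467199
  96.85367866] 0.25128134303667216
150 ########+ooooooooBBBBBooooooooooooooooBBBBBBBBBBBBoooooooooooooooooooooBB#+++#+BB...oooooo
156 ##########+ooooooBBBBBooooooooooooooooBBBBBBBBBBBBooooooooooooooooooooo+o+++##+++++ooooooo
162 ############+ooooBBBBBooooooooooooooooBBBBBBBBBBBBoooooooooooooooooooooo+++++++++++++++ooo
168 ##############+ooBBBBBooooooooooooooooBBBBBBBBBBBBoooooooooooooooooooooB+++o+++++++++++ooo
174 ################oBBBBBoooooooooooooooooooooooooooooooooooooooooooooooooooooo++++++++++oooo
180 #################BBBBBBB+BBBBBBBBBBBBBBBBBBBBBBBBBBBBBBBBBBBBBBBBBBBBBBBBBBBBBBB++BBBBBBBB
186 #################BBBBBBBBBBBBBBBBBBBBBBBBBBBBBBBBBBBBBBBBBBBBBBBBBBBBBBBBBBBBBBBBBBBBBBBBB
192 ##################BBBBBBBBBBBBBBBBBBBB###+++++###BBBBBBBBBBBBBBBBBBBBBBBBBBBBBBBBBBBBBBBBB
198 #################+BBBBBBBBBBBBBBBBB+#+++++++++++++#+BBBBBBBBBBBBBBBBBBBBBBBBBBBBBBBBBBBBBB
204 #################+BB
[... 795 characters left out ...]
..o++++++......++++++++++++++++++++
258 ###############+......++++++..............................++++++o......+++++++++++++++++++
264 ############..............+#.....o..................o.....+#..............o+++++++++++++++
270 +#########o......................++++++oo.....oo+++++o......................++++++++++....
276 .o...............................+++++++++++++++++++++.B..B...............................
282 ............................o...######################....................................
288 ................................#######################...................................
294 ...............................+#######################...................................
```

apply_moves:
  deltas: "-10 -20 20 -4 9 0 18; -25 -60 30 -8 18 0 18; -35 -105 30 -12 27 0 18; -35 -150 30 -13.9 32.1 0 18; -32 -200 30 -13.9 32.1 0 18; -25 -250 30 -13.9 32.1 0 18; -18 -300 30 -13.9 32.1 0 18; -10 -345 30 -13.9 32.1 0 18; -10 -373 30 -13.9 32.1 0 18; -10 -373 20 -13.9 32.1 0 18; -10 -373 20 -13.9 32.1 0 18"

```text
clock: 20.25
ee_pos: [528.5, -43.9, 188.5]
eef_rot: [-180.0, 6.1, 23.4]
force: [-0.8, 1.0, -0.3]
grip_width: 0.252
finger_force: 34.0
```

Run:
```python
from h import *
import pickle
s=env.state();print(s['ee_pos'],s['eef_rot'],s['force'],s['joint_pos'],s['grip_width'],s['finger_force'])
c=W('w12');A=cam('scene');B=cam('side');pickle.dump((A,B,s),open('ab2.pkl','wb'))
for n,cc in(('w',c),('scene',A),('side',B)):
    hsv=cv2.cvtColor(cc['img'],cv2.COLOR_RGB2HSV);m=cv2.inRange(hsv,(4,150,90),(20,255,255))
    for k in cv2.findContours(m,0,2)[0]:
        if cv2.contourArea(k)<80: continue
        q=cv2.approxPolyDP(cv2.convexHull(k),0.04*cv2.arcLength(k,True),True)[:,0]
        P=[plane(cc,*p,14) for p in q];print(n,cv2.contourArea(k),q.tolist(),np.mean(P,0).round(),[p[:2].round().tolist() for p in P])
hsv=cv2.cvtColor(c['img'],cv2.COLOR_RGB2HSV)
for r in range(60,330,9):
    print(r,''.join('R' if (p[1]>150 and p[0]<20) else ('.' if p[2]<35 else ('o' if p[2]<70 else ('+' if p[2]<120 else '#'))) for p in hsv[r,80:440:3]))
```

```text
[528.52213048 -43.88871593 188.53276521] [-179.95379743    6.11755132   23.40485631] [-0.83843825  0.97263155 -0.29465529] [-8.92528255 23.97465434 86.21052506 -3.34149965 75.03863108 58.68252249] 0.2521811325433852 33.98146033287048
w 7072.0 [[235, 102], [308, 125], [279, 205], [200, 183]] [526. -43.  14.] [[576.0, 4.0], [586.0, -85.0], [478.0, -98.0], [466.0, 8.0]]
scene 688.5 [[223, 261], [204, 280], [184, 266], [203, 247]] [402. 320.  14.] [[382.0, 266.0], [346.0, 342.0], [419.0, 375.0], [460.0, 297.0]]
scene 304.5 [[280, 189], [284, 217], [265, 201]] [530.  -7.  14.] [[582.0, -54.0], [454.0, 8.0], [552.0, 25.0]]
scene 159.5 [[354, 116], [378, 119], [373, 128], [360, 128], [354, 124]] [ 793. -619.   14.] [[860.0, -619.0], [789.0, -699.0], [741.0, -628.0], [768.0, -577.0], [806.0, -574.0]]
side 850.5 [[270, 226], [275, 246], [240, 249], [238, 224]] [527. -51.  14.] [[573.0, -8.0], [583.0, -94.0], [480.0, -104.0], [473.0, 2.0]]
side 247.0 [[236, 173], [217, 178], [210, 167], [229, 163]] [411. 303.  14.] [[461.0, 284.0], [391.0, 252.0], [360.0, 325.0], [432.0, 352.0]]
60 ###########
[... 3030 characters left out ...]
.......++++++++++++++.................................o####################
285 +++++o+##+ooo......................................o++++++++++++++o......................................###############
294 ++oo+++#...........................................+++++++o++++++++...........................................##########
303 oo+................................................+++++++++ooooo+o................................................+####
312 ....................o............................o++++++++++++oo+o+oo............................#o.....................
321 ................oooo.............................+++++++++++++++++++o............................+####..................
```

Run:
```python
from h import *
import pickle
A,B,s=pickle.load(open('ab2.pkl','rb'));c=pickle.load(open('w12.pkl','rb'))
for n,cc in(('w',c),('side',B)):
    hsv=cv2.cvtColor(cc['img'],cv2.COLOR_RGB2HSV);m=cv2.inRange(hsv,(4,150,90),(20,255,255))
    k=max(cv2.findContours(m,0,2)[0],key=cv2.contourArea)
    for z in(14,):
        P=np.array([plane(cc,*p[0],z)[:2] for p in k],np.float32);print(n,z,cv2.minAreaRect(P))
P=[(573,-8)];
# height check of tray rim: triangulate corners
for a,b in(((235,102),(270,226)),((200,183),(238,224))): print(tri([(c,*a),(B,*b)]))
```

```text
w 14 ((525.93798828125, -38.19624328613281), (110.56060791015625, 109.27886962890625), 7.330035209655762)
side 14 ((525.4866943359375, -46.27503204345703), (107.9413833618164, 113.50374603271484), 6.736414432525635)
(array([574.3535797 ,   4.61464391,   1.89075073]), [0.2065744280485209, 0.2065744280483801])
(array([469.04939164,   7.10852665,  12.30890781]), [3.899009690062539, 3.8990096900625555])
```

apply_moves:
  deltas: "-3 1 -30 -0.5 1.2 0 18; -7 2 -70 -1 2.3 0 18; -7 2 -110 -1 2.3 0 18; -7 2 -145 -1 2.3 0 18; -7 2 -160 -1 2.3 0 18; -7 2 -165 -1 2.3 0 18; -7 2 -165 -1 2.3 0 18"

```text
clock: 21.28
ee_pos: [523.1, -42.4, 25.6]
eef_rot: [179.9, 8.5, 23.4]
force: [0.3, 0.9, -0.7]
grip_width: 0.25
finger_force: 34.0
```

Run:
```python
from h import *
import pickle
s=env.state();print(s['ee_pos'],s['eef_rot'],s['force'])
c=W('w13');B=cam('side');pickle.dump(B,open('b13.pkl','wb'))
hsv=cv2.cvtColor(c['img'],cv2.COLOR_RGB2HSV)
for r in range(120,280,5):
    print(r,''.join('R' if (p[1]>150 and p[0]<20) else ('.' if p[2]<35 else ('o' if p[2]<70 else ('+' if p[2]<120 else '#'))) for p in hsv[r,150:370:2]))
p=s['ee_pos']
for x,y,z in((0,0,0),): print(proj(B,p),proj(B,p+[0,0,58]),proj(c,np.array([526,-40,4.])))
u,v=proj(B,p).astype(int)
for r in range(v-45,v+22,2):
    print(r,''.join('R' if (p[1]>120 and p[0]<20) else ('.' if p[2]<35 else ('o' if p[2]<70 else ('+' if p[2]<110 else '#'))) for p in cv2.cvtColor(B['img'],cv2.COLOR_RGB2HSV)[r,u-40:u+40]))
```

```text
[523.07623477 -42.39739735  25.62020757] [179.91531775   8.4526723   23.41614444] [ 0.30276053  0.87077763 -0.69585752]
120 ################+++++++oooooooooooRRRRRRRRRRRRRRRRRR+#########################################################
125 ###############+++++++oooooooooo+RRRRRRRRRRRRRRRRRRRRRRRRRRRR#################################################
130 ##############+++++++ooooooooRRRRRRRRRRRRRRRRRRRRRRRRRRRRRRRRRRRRRRRR#########################################
135 #############++++++oooooo+RRRRRRRRRRRRRRRRRRRRRRRRRRRRRRRRRRRRRRRRRRRRRRRRRRRR+###############################
140 ++#########+++++++ooooRRRRRRRRRRRRRRRRRRRRRRRRRRRRRRRRRRRRRRRRRRRRRRRRRRRRRRRRRRRRRRRR+#######################
145 #oo+++++++++++++oo+RRRRRRRRRRRRRRRRRRRRRRRRRRRRRRRRRRRRRRRRRRRRRRRRRRRRRRRRRRRRRRRRRRRRRRRRRRRR+##############
150 ######ooooooooo+#RRRRRRRRRRRRRRRRRRRRRRRRRRRRRRRRRRRRRRRRRRRRRRRRRRRRRRRRRRRRRRRRRRRRRRRRRRRRRRRRRRRRR########
155 ################+RRRRRRRRRRRRRRRRRRRRRRRRRRRRRRRRRRRRRRRRRRRRRRRRRRRRRRRRRRRRRRRRRRRRRRRRRRRRRRRRRRRRRRR######
160 ################RRRRRRRRRRRRRRRRRRRRRRRRRRRRRRRRRRRRRRRR
[... 4973 characters left out ...]
####################
238 ++++++++++++++++++++++++RRRRRRRRRRRRRRRRRRRRRRRRRRRRRRRRRRRRR###################
240 +++++++++++++++++++++++++RRRRRRRRRRRRRRRRRRRRRRRRRRRRRRRRRRRR###################
242 +++++++++++++++++++++++++RRRRRRRRRRRRRRRRRRRRRRRRRRRRRRRRRRRRR##################
244 +++++++++++++++++++++++++RRRRRRRRRRRRRRRRRRRRRRRRRRRRRRRRRRRRR##################
246 +++++++++++++++++++++++++RRRRRRRRRRRRRRRRRRRRRRRRRRRRRRRRRRRRR##################
248 ++++++++++++++++++++++++++RRRRRRRRRRRRRRRRRRRRRRRR+#+###++######################
250 ++++++++++++++++++++++++++RRRRRRRRR+############################################
252 +++++++++++++++++++++++++++++++++++#############################################
```

Run:
```python
from h import *
import pickle
B=pickle.load(open('b13.pkl','rb'));c=pickle.load(open('w13.pkl','rb'))
L=[(ray(c,256,190),np.array([.918,.397,0])*12),(ray(B,260.5,228),np.array([0,-12.,0]))]
A=np.zeros((3,3));b=np.zeros(3)
for (o,d),k in L:
    P=np.eye(3)-np.outer(d,d);A+=P;b+=P@(o-k)
p=np.linalg.solve(A,b);print(p,[np.linalg.norm((np.eye(3)-np.outer(d,d))@(p-o+k)) for (o,d),k in L])
```

```text
[540.03148581 -35.12315828  43.73682772] [np.float64(1.520457829398527), np.float64(1.5204578293985422)]
```

apply_moves:
  deltas: "-4 -2 -6 0 0 0 18; -6 -3 -12 0 0 0 18; -7 -3 -17 0 0 0 18; -7 -3 -17 0 0 0 18"

```text
clock: 21.88
ee_pos: [515.1, -45.4, 7.4]
eef_rot: [180.0, 8.6, 23.4]
force: [-0.5, -0.7, -0.7]
grip_width: 0.254
finger_force: 34.0
```

```bash
cat > base.py <<'E'
from h import *
import pickle,sys
s=env.state();print(s['ee_pos'],s['eef_rot'],s['force'],s['grip_width'])
c=W(sys.argv[1]);B=cam('side');pickle.dump(B,open(sys.argv[1]+'b.pkl','wb'))
hsv=cv2.cvtColor(c['img'],cv2.COLOR_RGB2HSV)
for r in range(184,232,3):
    print(r,''.join('R' if (p[1]>150 and p[0]<20) else ('.' if p[2]<35 else ('o' if p[2]<70 else ('+' if p[2]<120 else '#'))) for p in hsv[r,200:320]))
for r in range(200,250,1):
    print(r,''.join('R' if (p[1]>120 and p[0]<20) else ('.' if p[2]<35 else ('o' if p[2]<70 else ('+' if p[2]<110 else '#'))) for p in cv2.cvtColor(B['img'],cv2.COLOR_RGB2HSV)[r,230:295]))
E
python3 base.py w14
```

```text
[515.08653721 -45.42465186   7.41968264] [179.97880447   8.55139343  23.40849476] [-0.50090621 -0.71469745 -0.68934093] 0.2538401218464596
184 RRRRRRRRRRRRRRRRRRRRRRRRRRRRRRRRRRRRRRRRRRRRRRRRRRRRRRRRRRRRRRRRRRRRRRRRRRRRRRRRRRRRRRRRRRRRRRRRRRRRRRRRRRRRRRRRRRRRRRRR
187 RRRRRRRRRRRRRRRRRRRRRRRRRRRRRRRRRRRRRRRRRRRRRRRRRRRRRRRRRRRRRRRRRRRRRRRRRRRRRRRRRRRRRRRRRRRRRRRRRRRRRRRRRRRRRRRRRRRRRRRR
190 RRRRRRRRRRRRRRRRRRRRRRRRRRRRRRRRRRRRRRRRRRRRRRRRR###############RRRRRRRRRRRRRRRRRRRRRRRRRRRRRRRRRRRRRRRRRRRRRRRRRRRRRRRR
193 RRRRRRRRRRRRRRRRRRRRRRRRRRRRRRRRRRRRRRRRRRRR#####++++++++++++o++##+##RRRRRRRRRRRRRRRRRRRRRRRRRRRRRRRRRRRRRRRRRRRRRRRRRRR
196 RRRRRRRRRRRRRRRRRRRRRRRRRRRRRRRRRRRRRRRRR##++oo+o+o++++++++++++++ooo+###RRRRRRRRRRRRRRRRRRRRRRRRRRRRRRRRRRRRRRRRRRRRRRRR
199 RRRRRRRRRRRRRRRRRRRRRRRRRRRRRRRRRRRRRRR###+oo+++++++++++++++++++++++oo+###RRRRRRRRRRRRRRRRRRRRRRRRRRRRRRRRRRRRRRRRRRRRRR
202 RRRRRRRRRRRRRRRRRRRRRRRRRRRRRRRRRRRRRR##+o+++++++++++++++++++++++++++++++#RRRRRRRRRRRRRRRRRRRRRRRRRRRRRRRRRRRRRRRRRRRRRR
205 RRRRRRRRRRRRRRRRRRRRRRRRRRRRRRRRRRRRR##+++++++++++++++++++++++++++++++++++oRRRRRRR
[... 3838 characters left out ...]

240 +++++++++RRRRRRRRRRRRRRRRRRRRRRRRRRRRRRRRRRRR####################
241 +++++++++RRRRRRRRRRRRRRRRRRRRRRRRRRRRRRRRRRRRR###################
242 +++++++++RRRRRRRRRRRRRRRRRRRRRRRRRRRRRRRRRRRRR###################
243 +++++++++RRRRRRRRRRRRRRRRRRRRRRRRRRRRRRRRRRRRR###################
244 +++++++++RRRRRRRRRRRRRRRRRRRRRRRRRRRRRRRRRRRRR###################
245 +++++++++RRRRRRRRRRRRRRRRRRRRRRRRRRRRRRRRRRRRR###################
246 ++++++++++RRRRRRRRRRRRRRRRRRRRRRRRRRRRRRRRRRRR###################
247 ++++++++++RRRRRRRRRRRRRRRRRRRRRRRRRRRRRRRRR######################
248 ++++++++++RRRRRRRRRRRRRRRRRRRRRRRRR++###+########################
249 ++++++++++RRRRRRRRRRRRRRR#+++++##################################
```

Run:
```python
from h import *
import pickle
B=pickle.load(open('w14b.pkl','rb'));c=pickle.load(open('w14.pkl','rb'))
L=[(ray(c,256.5,189.3),np.array([.918,.397,0])*12),(ray(B,256.5,233.5),np.array([0,-12.,0]))]
A=np.zeros((3,3));b=np.zeros(3)
for (o,d),k in L:
    P=np.eye(3)-np.outer(d,d);A+=P;b+=P@(o-k)
print(np.linalg.solve(A,b))
for y in(-30,-35,-40,-45,-50):
    o,d=L[1][0];t=(y-12-o[1])/d[1];print(y,o+d*t)
```

```text
[529.77608544 -38.21944558  22.90403573]
-30 [529.81458525 -42.          15.02361593]
-35 [529.64125576 -47.          19.91908119]
-40 [529.46792627 -52.          24.81454646]
-45 [529.29459678 -57.          29.71001173]
-50 [529.12126729 -62.          34.605477  ]
```

apply_moves:
  deltas: "-2 -1 -6 0 0 0 18; -4 -2 -12 0 0 0 18; -4 -2 -15 0 0 0 18; -4 -2 -16.5 0 0 0 18; -4 -2 -17 0 0 0 18"

```text
clock: 22.6
ee_pos: [512.7, -48.0, -7.9]
eef_rot: [179.8, 8.4, 23.4]
force: [-2.7, -1.2, 37.0]
grip_width: 0.249
finger_force: 35.1
```

apply_moves:
  deltas: "0 0 -0.8 0 0 0 18; 0 0 -1.6 0 0 0 18; 0 0 -2.4 0 0 0 18"

```text
clock: 22.98
ee_pos: [512.0, -48.1, -10.0]
eef_rot: [179.9, 8.4, 23.4]
force: [-8.0, -4.9, 49.8]
grip_width: 0.248
finger_force: 36.7
```

The force rose too high there because I sent the second call before reading the first. I relieve it now.

apply_moves:
  deltas: "0 0 2.5 0 0 0 18; 0 0 4 0 0 0 18; 0 0 4 0 0 0 18"

```text
clock: 23.35
ee_pos: [511.4, -47.4, -7.7]
eef_rot: [180.0, 8.5, 23.4]
force: [0.7, -0.5, -0.7]
grip_width: 0.246
finger_force: 33.8
```

apply_moves:
  deltas: "0 0 -0.7 0 0 0 18; 0 0 -0.7 0 0 0 18"

```text
clock: 23.6
ee_pos: [511.4, -47.4, -8.5]
eef_rot: [180.0, 8.5, 23.4]
force: [-0.1, -0.1, 0.3]
grip_width: 0.245
finger_force: 33.8
```

```bash
python3 base.py w15 | sed -n '1,10p;34,60p'
```

```text
[511.36437241 -47.42032923  -8.47298465] [179.9619564    8.52348424  23.40940105] [-0.11971017 -0.08609571  0.29077799] 0.2448689963553545
184 RRRRRRRRRRRRRRRRRRRRRRRRRRRRRRRRRRRRRRRRRRRRRRRRRRRRR######RRRRRRRRRRRRRRRRRRRRRRRRRRRRRRRRRRRRRRRRRRRRRRRRRRRRRRRRRRRRR
187 RRRRRRRRRRRRRRRRRRRRRRRRRRRRRRRRRRRRRRRRRRRRR##+####+++++++++######RRRRRRRRRRRRRRRRRRRRRRRRRRRRRRRRRRRRRRRRRRRRRRRRRRRRR
190 RRRRRRRRRRRRRRRRRRRRRRRRRRRRRRRRRRRRRRRRR####++++++++++++++++++++++####RRRRRRRRRRRRRRRRRRRRRRRRRRRRRRRRRRRRRRRRRRRRRRRRR
193 RRRRRRRRRRRRRRRRRRRRRRRRRRRRRRRRRRRRRRR###+o++++++++++++++++++++++++++###RRRRRRRRRRRRRRRRRRRRRRRRRRRRRRRRRRRRRRRRRRRRRRR
196 RRRRRRRRRRRRRRRRRRRRRRRRRRRRRRRRRRRRR###++++++++++++++++++++++++++++++++###RRRRRRRRRRRRRRRRRRRRRRRRRRRRRRRRRRRRRRRRRRRRR
199 RRRRRRRRRRRRRRRRRRRRRRRRRRRRRRRRRRRRR##++++++++++++++++++++++++++++++++++++RRRRRRRRRRRRRRRRRRRRRRRRRRRRRRRRRRRRRRRRRRRRR
202 RRRRRRRRRRRRRRRRRRRRRRRRRRRRRRRRRRRR##++++++++++++++++++++++++++++++++++++o+RRRRRRRRRRRRRRRRRRRRRRRRRRRRRRRRRRRRRRRRRRRR
205 RRRRRRRRRRRRRRRRRRRRRRRRRRRRRRRRRRRR#++++++++++++++++++++++++++++++++++++++o+RRRRR
[... 1353 characters left out ...]

233 +++++++RRRRRRRRRRRRRRR+oo.ooo+RRRRRRRRRRRRR######################
234 ++++++++RRRRRRRRRRRRRR+ooooo++RRRRRRRRRRRRRR#####################
235 ++++++++RRRRRRRRRRRRRRR++++++#RRRRRRRRRRRRRR#####################
236 ++++++++RRRRRRRRRRRRRRRRR+++#RRRRRRRRRRRRRRR#####################
237 ++++++++RRRRRRRRRRRRRRRRRRRRRRRRRRRRRRRRRRRR#####################
238 ++++++++RRRRRRRRRRRRRRRRRRRRRRRRRRRRRRRRRRRRR####################
239 +++++++++RRRRRRRRRRRRRRRRRRRRRRRRRRRRRRRRRRRR####################
240 +++++++++RRRRRRRRRRRRRRRRRRRRRRRRRRRRRRRRRRRR####################
241 +++++++++RRRRRRRRRRRRRRRRRRRRRRRRRRRRRRRRRRRRR###################
242 +++++++++RRRRRRRRRRRRRRRRRRRRRRRRRRRRRRRRRRRRR###################
```

apply_moves:
  deltas: "0 0 -0.7 0 0 0 18; 0 0 -1.2 0 0 0 18"

```text
clock: 23.95
ee_pos: [511.4, -47.5, -9.3]
eef_rot: [179.9, 8.5, 23.4]
force: [-2.5, -0.2, 9.2]
grip_width: 0.246
finger_force: 34.9
```

Run:
```python
from h import *
import pickle
B=pickle.load(open('w15b.pkl','rb'));c=pickle.load(open('w15.pkl','rb'))
L=[(ray(c,256.5,183.3),np.array([.918,.397,0])*12),(ray(B,256,236.8),np.array([0,-12.,0]))]
A=np.zeros((3,3));b=np.zeros(3)
for (o,d),k in L:
    P=np.eye(3)-np.outer(d,d);A+=P;b+=P@(o-k)
print(np.linalg.solve(A,b), env.state()['force'])
# tray centre in same wrist view: contour
hsv=cv2.cvtColor(c['img'],cv2.COLOR_RGB2HSV);m=cv2.inRange(hsv,(4,150,90),(20,255,255))
k=max(cv2.findContours(m,0,2)[0],key=cv2.contourArea);P=np.array([plane(c,*p[0],14)[:2] for p in k],np.float32);print(cv2.minAreaRect(P))
```

```text
[529.14741226 -38.25225954   8.47741467] [-2.50728731 -0.17178009  9.24505066]
((526.6178588867188, -38.30546951293945), (110.97392272949219, 108.736083984375), 7.414428234100342)
```

Contact is light, with the base at (529,-38) and the tray centre at (527,-38). I release and rise.

apply_moves:
  deltas: "0 0 0.7 0 0 0 18; 0 0 0.7 0 0 0 26; 0 0 0.7 0 0 0 34; 0 0 0.7 0 0 0 44; 0 0 0.7 0 0 0 46; -2 -1 15 0 0 0 46; -4 -2 50 0 0 0 46; -10 -4 100 0 0 0 46; -10 -4 150 0 0 0 46; -10 -4 170 0 0 0 20; -10 -4 170 0 0 0 0; -10 -4 170 0 0 0 0"

```text
clock: 25.45
ee_pos: [500.9, -51.4, 160.2]
eef_rot: [180.0, 8.5, 23.4]
force: [0.3, 0.9, -0.3]
grip_width: 0.003
finger_force: 0.0
```

Run:
```python
from h import *
s=env.state();print(s['ee_pos'],s['eef_rot'],s['force'],s['grip_width'])
c=W('w16');B=cam('side')
hsv=cv2.cvtColor(c['img'],cv2.COLOR_RGB2HSV)
print(proj(c,np.array([527,-38,4.])),proj(c,np.array([527,-38,62.])))
for r in range(120,232,5):
    print(r,''.join('R' if (p[1]>150 and p[0]<20) else ('.' if p[2]<35 else ('o' if p[2]<70 else ('+' if p[2]<120 else '#'))) for p in hsv[r,170:340:2]))
for r in range(205,250,2):
    print(r,''.join('R' if (p[1]>120 and p[0]<20) else ('.' if p[2]<35 else ('o' if p[2]<70 else ('+' if p[2]<110 else '#'))) for p in cv2.cvtColor(B['img'],cv2.COLOR_RGB2HSV)[r,230:295]))
print(proj(B,np.array([529,-38,62.])),proj(B,np.array([529,-38,4.])))
```

```text
[500.93999463 -51.37993079 160.22434256] [179.97572161   8.53978764  23.41082638] [ 0.26195919  0.93411921 -0.30582341] 0.003242208390140855
[255.05504231 128.05537438] [254.88161647 140.53269745]
120 ##################RRRRRRRRRRRRRRRRRRRRRR+++++++RRRRRRRRRRRRRRRRRRRRRRRR##############
125 ##################RRRRRRRRRRRRRRRRRRRR#+++ooo+++oRRRRRRRRRRRRRRRRRRRRR###############
130 #################RRRRRRRRRRRRRRRRRRRRR+.........+RRRRRRRRRRRRRRRRRRRR################
135 ################+RRRRRRRRRRRRRRRRRRRRR...........RRRRRRRRRRRRRRRRRRR#################
140 ################RRRRRRRRRRRRRRRRRRRRRR...........RRRRRRRRRRRRRRRRRR+#################
145 #+#############RRRRRRRRRRRRRRRRRRRRRRRRo........RRRRRRRRRRRRRRRRRR+##################
150 ###+###########RRRRRRRRRRRRRRRRRRRRRRRRRRRRRRRRRRRRRRRRRRRRRRRRRR+###################
155 ##############RRRRRRRRRRRRRRRRRRRRRRRRRRRRRRRRRRRRRRRRRRRRRRRRRR+####################
160 ##############RRRRRRRRRRRRRRRRRRRRRRRRRRRRRRRRRRRRRRRRRRRRRRRRRR#####################
165 ##############+RRRRRRRRRRRRRRRRRRRRRRRRRRRRRRRRRRRRRRRRRRRRRRRR######################
170
[... 2132 characters left out ...]
##############
233 #####++RRRRRRRRRRRRRRRRR++++++RRRRRRRRRRRRR######################
235 ######+RRRRRRRRRRRRRRRRR+++++#RRRRRRRRRRRRRR#####################
237 ######++RRRRRRRRRRRRRRRRRRRRRRRRRRRRRRRRRRRR#####################
239 ######++RRRRRRRRRRRRRRRRRRRRRRRRRRRRRRRRRRRRR####################
241 #######+RRRRRRRRRRRRRRRRRRRRRRRRRRRRRRRRRRRRR####################
243 ######+++RRRRRRRRRRRRRRRRRRRRRRRRRRRRRRRRRRRRR###################
245 #######++RRRRRRRRRRRRRRRRRRRRRRRRRRRRRRRRRRRRR###################
247 #######++RRRRRRRRRRRRRRRRRRRRRRRRRRRRRRRRRRR+####################
249 ########++RRRRRRRRRRRRRRRR+++++##################################
[256.35753323 221.25167197] [256.16748606 235.16043947]
```

The vial stands upright in the tray's middle: cap at wrist (256,137), and the side silhouette is vertical. Next I shut the bin from its front.

apply_moves:
  deltas: "0 40 10 1.7 -4 0 0; 0 95 10 3.4 -7.8 0 0; 0 150 10 3.4 -7.8 0 0; 0 205 10 3.4 -7.8 0 0; 0 260 10 3.4 -7.8 0 0; 0 305 10 3.4 -7.8 0 0; 2 325 0 3.4 -7.8 0 0; 2 325 -50 3.4 -7.8 0 0; 2 325 -100 3.4 -7.8 0 0; 2 325 -140 3.4 -7.8 0 0; 2 325 -140 3.4 -7.8 0 0"

```text
clock: 26.92
ee_pos: [501.3, 271.9, 17.6]
eef_rot: [180.0, 0.4, 23.4]
force: [1.1, 0.4, 0.8]
grip_width: 0.002
finger_force: 0.0
```

```bash
python3 th.py; python3 -c "
from h import *
print(env.state()['eef_rot'])"
```

```text
[-77.64976217  -1.32155542  17.58703865] [1.13161061 0.37554821 0.84757983] 48.884612112570544 26.925
bead rows(800) 175.0 248.4375
0 [[61.0, 151.0], [399.0, -44.0]]
0.1 [[68.0, 177.0], [399.0, -39.0]]
0.2 [[76.0, 201.0], [399.0, -31.0]]
0.3 [[85.0, 223.0], [399.0, -20.0]]
0.4 [[95.0, 243.0], [399.0, -6.0]]
0.5 [[105.0, 260.0], [398.0, 11.0]]
0.55 [[111.0, 268.0], [398.0, 20.0]]
[179.96883513   0.18154022  23.37913986]
```

apply_moves:
  deltas: "7 3 1 0 0 0 0; 14 6 2 0 0 0 0; 18.4 8 2 0 0 0 0; 21 9 2 0 0 0 0; 23.5 10 2 0 0 0 0; 26 11.2 2 0 0 0 0; 28.5 12.3 3 0 0 0 0; 31 13.4 3 0 0 0 0; 33.5 14.5 4 0 0 0 0"

```text
clock: 28.1
ee_pos: [536.7, 287.9, 24.5]
eef_rot: [180.0, 0.0, 23.4]
force: [-2.3, -1.4, 1.4]
grip_width: -0.002
finger_force: 1.1
```

```bash
python3 th.py
```

```text
[-38.74547069  -0.73281137  24.4990895 ] [-2.31869917 -1.40461883  1.39341569] 52.777117302785754 28.1
bead rows(800) 281.25 364.0625
0 [[110.0, 297.0], [401.0, 110.0]]
0.1 [[115.0, 316.0], [401.0, 119.0]]
0.2 [[121.0, 334.0], [401.0, 129.0]]
0.3 [[128.0, 350.0], [401.0, 142.0]]
0.4 [[135.0, 364.0], [401.0, 157.0]]
0.5 [[143.0, 376.0], [401.0, 174.0]]
0.55 [[147.0, 381.0], [401.0, 183.0]]
```

apply_moves:
  deltas: "2.3 1 0.8 0 0 0 0; 4.6 2 1.6 0 0 0 0; 6.9 3 2.4 0 0 0 0; 9.2 4 3 0 0 0 0; 11.5 5 3.6 0 0 0 0; 13 5.6 4 0 0 0 0"

```text
clock: 28.9
ee_pos: [550.2, 293.8, 28.6]
eef_rot: [180.0, -0.0, 23.4]
force: [-0.4, 1.0, 0.1]
grip_width: 0.001
finger_force: 0.4
```

```bash
python3 th.py
```

```text
[-24.0402892   -0.75366866  28.63431013] [-0.3774117   0.95640892  0.12837706] 54.510415401755644 28.9
bead rows(800) 312.5 364.0625
0 [[127.0, 340.0], [401.0, 159.0]]
0.1 [[132.0, 358.0], [401.0, 168.0]]
0.2 [[137.0, 374.0], [401.0, 179.0]]
0.3 [[143.0, 388.0], [401.0, 192.0]]
0.4 [[150.0, 400.0], [401.0, 207.0]]
0.5 [[156.0, 410.0], [401.0, 224.0]]
0.55 [[160.0, 415.0], [401.0, 233.0]]
```

apply_moves:
  deltas: "1.5 0.6 0 0 0 0 0; 3 1.3 0 0 0 0 0; 4 1.7 0 0 0 0 0; 4.6 2 0 0 0 0 0"

```text
clock: 29.45
ee_pos: [554.7, 295.7, 28.6]
eef_rot: [180.0, -0.0, 23.4]
force: [-0.1, -0.2, 0.2]
grip_width: 0.001
finger_force: 0.2
```

```bash
python3 th.py|head -4
```

```text
[-19.19279669  -0.78444557  28.56354068] [-0.13439232 -0.16573893  0.18422754] 54.96452249039084 29.45
bead rows(800) 343.75 364.0625
0 [[130.0, 355.0], [401.0, 174.0]]
0.1 [[134.0, 373.0], [401.0, 183.0]]
```

apply_moves:
  deltas: "0.7 0.3 0 0 0 0 0; 1.4 0.6 0 0 0 0 0; 1.8 0.8 0 0 0 0 0"

```text
clock: 29.88
ee_pos: [556.4, 296.5, 28.6]
eef_rot: [180.0, -0.0, 23.4]
force: [-0.6, -0.4, 0.2]
grip_width: -0.0
finger_force: 0.2
```

```bash
python3 th.py|head -4
```

```text
[-17.26534305  -0.73816992  28.58695119] [-0.6011824  -0.43466721  0.22906788] 55.15071968299474 29.875
bead rows(800) 345.3125 362.5
0 [[131.0, 361.0], [401.0, 180.0]]
0.1 [[135.0, 378.0], [401.0, 189.0]]
```

apply_moves:
  deltas: "0.7 0.3 0 0 0 0 0; 1.4 0.6 0 0 0 0 0; 2 0.9 0 0 0 0 0"

```text
clock: 30.3
ee_pos: [557.0, 296.7, 28.4]
eef_rot: [180.0, 0.2, 23.4]
force: [-9.6, -4.5, 7.3]
grip_width: -0.002
finger_force: 5.6
```

apply_moves:
  deltas: "0 0 0 0 0 0 0"

```text
clock: 30.42
ee_pos: [557.0, 296.7, 28.4]
eef_rot: [180.0, 0.2, 23.4]
force: [-7.5, -5.0, 5.2]
grip_width: 0.0
finger_force: 4.7
```

```bash
python3 th.py|head -4
```

```text
[-16.68989986  -0.70032767  28.42467764] [-7.46007261 -5.01530007  5.19519817] 55.4523938201589 30.425
bead rows(800) 346.875 364.0625
0 [[131.0, 364.0], [401.0, 182.0]]
0.1 [[135.0, 381.0], [401.0, 192.0]]
```

apply_moves:
  deltas: "0.4 0.2 0 0 0 0 0; 0.7 0.3 0 0 0 0 0; 0.7 0.3 0 0 0 0 0"

```text
clock: 30.85
ee_pos: [557.0, 296.7, 28.4]
eef_rot: [180.0, 0.2, 23.4]
force: [-11.5, -7.4, 9.3]
grip_width: 0.004
finger_force: 6.6
```

apply_moves:
  deltas: "-5 -2.2 0 0 0 0 0; -15 -6.5 0 0 0 0 0; -40 -17 0 0 0 0 0; -60 -26 20 0 0 0 0; -60 -26 70 0 0 0 0; -60 -26 130 0 0 0 0; -60 -26 180 0 0 0 0; -60 -26 180 0 0 0 0"

```text
clock: 31.85
ee_pos: [500.7, 272.4, 212.5]
eef_rot: [180.0, -0.4, 23.4]
force: [0.1, -0.3, -0.4]
grip_width: -0.003
finger_force: 0.0
```

Run:
```python
from h import *
import pickle
s=env.state();print(fr(s['ee_pos']),s['force'],s['clock'])
c=W('w20');hsv=cv2.cvtColor(c['img'],cv2.COLOR_RGB2HSV)
m=cv2.inRange(hsv,(105,120,145),(125,255,255))
for u in(200,310): r=np.where(m[:,u])[0];print(u,r[-14:])
for t in(0,.02,.05,.1):
    f=lambda x,z,y=0:w(x*np.cos(t)-z*np.sin(t),y,22+z*np.cos(t)+x*np.sin(t))
    print(t,[proj(c,f(*p)).round(1).tolist() for p in((1,60),(-7,58))])
# compare with initial scene view: blue mask overlap and others
C=pickle.load(open('c0.pkl','rb'));A=cam('scene');B=cam('side')
for n,a in(('scene',A),('side',B)):
    h0,h1=[cv2.inRange(cv2.cvtColor(i,cv2.COLOR_RGB2HSV),(105,150,60),(125,255,255)) for i in(C[n]['img'],a['img'])]
    R=(slice(160,250),slice(125,220)) if n=='scene' else (slice(120,200),slice(240,330))
    x=h0[R]>0;y=h1[R]>0;print(n,x.sum(),y.sum(),(x&y).sum())
    d=np.abs(C[n]['img'].astype(int)-a['img']).max(2)>50
    k,_,st,ce=cv2.connectedComponentsWithStats(cv2.morphologyEx(d.astype(np.uint8),cv2.MORPH_OPEN,np.ones((2,2))))
    print([(st[i,4],ce[i].round().tolist()) for i in range(1,k) if st[i,4]>12])
```

```text
[-77.99084047  -0.72260003 212.535851  ] [ 0.08514898 -0.30117181 -0.42164385] 31.85
200 [104 105 106 107]
310 [104 105]
0 [[256.2, 103.4], [256.2, 111.4]]
0.02 [[256.2, 104.6], [256.2, 112.6]]
0.05 [[256.2, 106.4], [256.2, 114.3]]
0.1 [[256.2, 109.4], [256.2, 117.1]]
scene 948 981 947
[(np.int32(108), [206.0, 9.0]), (np.int32(3652), [250.0, 38.0]), (np.int32(297), [324.0, 5.0]), (np.int32(61), [418.0, 2.0]), (np.int32(29), [444.0, 2.0]), (np.int32(612), [470.0, 7.0]), (np.int32(58), [353.0, 14.0]), (np.int32(20), [404.0, 21.0]), (np.int32(724), [504.0, 44.0]), (np.int32(31), [454.0, 24.0]), (np.int32(244), [434.0, 32.0]), (np.int32(17), [332.0, 25.0]), (np.int32(358), [410.0, 36.0]), (np.int32(36), [201.0, 31.0]), (np.int32(1501), [270.0, 66.0]), (np.int32(14), [451.0, 29.0]), (np.int32(14), [442.0, 31.0]), (np.int32(168), [180.0, 42.0]), (np.int32(8342), [361.0, 141.0]), (np.int32(1436), [171.0, 76.0]), (np.int32(23), [317.0, 62.0]), (np.int32(13), [235.0, 65.0]), (np.int32(327), [319.0, 87.0]), (np.int32(339), [259.0, 91.0]), (np.int32(742), [503.0, 128.0]), (np.int32(116), [209.0
[... 1154 characters left out ...]
 (np.int32(111), [90.0, 139.0]), (np.int32(113), [166.0, 152.0]), (np.int32(27), [8.0, 147.0]), (np.int32(34), [137.0, 150.0]), (np.int32(1903), [61.0, 183.0]), (np.int32(62), [18.0, 167.0]), (np.int32(869), [11.0, 193.0]), (np.int32(135), [203.0, 193.0]), (np.int32(17), [121.0, 201.0]), (np.int32(16), [144.0, 202.0]), (np.int32(108), [126.0, 215.0]), (np.int32(146), [256.0, 231.0]), (np.int32(899), [110.0, 241.0]), (np.int32(84), [7.0, 263.0]), (np.int32(76), [39.0, 267.0]), (np.int32(61), [82.0, 266.0]), (np.int32(51), [66.0, 267.0]), (np.int32(315), [8.0, 304.0]), (np.int32(35), [34.0, 302.0]), (np.int32(144), [14.0, 322.0]), (np.int32(1893), [23.0, 353.0]), (np.int32(19), [48.0, 352.0])]
```

```bash
python3 -c "
from station import env
print(env.hand_in())"
```

```text
the job is handed in; nothing more can be done
None
```

I handed the job in at about 32 s: the black-capped vial stands upright in the middle of the larger tray, the bin is fully home and the bystanders have not shifted. However, I pressed the vial onto the tray with about 50 N before easing off; pushes near the bin's stops stayed under 40 N (peak 36 N).

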